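# Stow the shelf things behind the cat guard and hang its gate

### The job

Stand every speaker, jar, candle and clock that is out on the media unit upright inside the cat guard, so that the cat cannot push them off the edge. Hang the loose gate on the guard with the long headed pin, down through the gate's knuckle and the guard's hinge barrel until its head is fully home, swing the gate shut so that its lug sits in the fork, and push the short headed pin fully home through fork and lug. Leave the remote, the coaster and the plant where they are.

Things in the scene. Friction and masses are not known exactly. Their poses are not given: they have to be found in the camera images.
- guard: Cat guard: fixed three-sided rail, white posts, 100 mm high. Origin: on the unit's top, midway between hinge and latch axes, in the open front. x points into the enclosure, y along the opening to the hinge post, z up. Free floor inside: x from 35 mm (the shut gate's feet reach x = 32 mm) to 210 mm, y -144 to 144 mm. Hinge axis at y = +150 mm, latch axis (fork) at y = -150 mm.
- guard_hinge (a point): Top of the guard's hinge barrel, centre of its hole, 76 mm up. Upright steel barrel 28 mm outside, hole 13 mm wide, down to 6 mm above the unit. Axes as the guard.
- guard_fork (a point): Top face of the upper fork ear, centre of its hole, 100 mm up. Steel fork: two level ears 36 mm (x) by 34 mm (y) with an upright 13 mm hole, lower ear 50 to 66 mm up, upper 86 to 100 mm up, open towards -x and towards the hinge. The latch post's face at x = +16 mm stops the gate when shut. Axes as the guard.
- gate: Loose wooden gate, 320 to 500 g, upright on two black foot bars (64 mm across, at y = +70 and -70 mm) that slide on the unit. 100 mm high; top rail 18 mm thick, 236 mm long, 82 to 100 mm up: grip it from above across x. Origin: on the unit's top under the gate's middle; y points to its hinge end, z up. Shut: origin and axes coincide with the guard's. Ajar: turned clockwise seen from above.
- gate_knuckle (a point): Top of the gate's steel knuckle ring, centre of its hole, at gate y = +150 mm. Ring 28 mm outside, upright hole 13 mm, 78 to 100 mm above the gate's foot: with the gate standing it is 2 mm above the guard's barrel, so it is let down over the barrel from above with the gate 15 to 50 degrees ajar. Axes as the gate.
- gate_lug (a point): Top face of the gate's lug, centre of its hole, at gate y = -150 mm. Steel plate 30 mm wide, 69 to 83 mm above the gate's foot, upright hole 13 mm; it slides level into the guard's fork as the gate swings shut. Axes as the gate.
- tray: Grey hardware tray 110 mm (x) by 75 mm (y) by 45 mm, fixed. Origin: centre of its underside. Two upright sockets at x = +30 and -30 mm, in which the pins stand; their floor is 5 mm above the unit's top.
- long_pin: Long headed pin, upright in a tray socket: steel shank 11 mm thick, 85 mm long, tapered tip; black head 32 mm tall (flange 24 mm wide, 6 mm; then a 20 mm round knob). Origin: tip of the shank; z to the head; the knob is 91 to 117 mm above the origin. Fully home in the hinge, the flange rests on the gate's knuckle and the tip is 15 mm above the unit.
- short_pin: Short headed pin, upright in a tray socket: as the long pin but its shank is 55 mm, so the knob is 61 to 87 mm above the origin (the tip). Fully home in the fork, the flange rests on the upper ear and the tip is 45 mm above the unit.
- speaker: White round wireless speaker, 66 mm in diameter, 100 mm tall, about 450 g, with grey cloth band. Origin: centre of its underside. May be absent.
- jar: Frosted glass jar with metal screw lid, 63 mm in diameter, 90 mm tall, about 320 g. Origin: centre of its underside. May be absent.
- candle: Scented candle in a terracotta tumbler with a wooden lid, 61 mm in diameter, 78 mm tall, about 300 g. Origin: centre of its underside. May be absent.
- clock: Small desk clock, a dark wooden block 46 mm (x) by 72 mm (y) by 66 mm tall, about 220 g, black face towards its -x. Origin: centre of its underside. May be absent.
- remote: Blue plastic remote control lying flat, 150 mm by 42 mm by 18 mm; to be left alone. Origin: centre of its underside.
- coaster: Round bamboo coaster, 98 mm in diameter, 9 mm thick; to be left alone. Origin: centre of its underside.
- plant: Succulent in a white ceramic pot, 70 mm in diameter, about 100 mm tall; to be left alone. Origin: centre of its underside.
Things that resemble listed ones, but are neither listed nor needed, are in the scene too. Leave any pink look-alike of the speaker alone. Leave any pink look-alike of the long_pin alone.

How it is judged:
By the outcome, as a careful person would: the job done as asked, in the order asked, and still so for the second after the job is handed in, with the robot touching nothing.
Of speaker, jar, candle, clock only 2 to 4 are there at a start; the rules pass over those that are not, and their reading is None.
At some moment in a run one of speaker, jar, candle, clock may be knocked a few centimetres aside while the robot is not near it.
It also fails if it takes over 210 s, if anything falls off the work surface, if the arm or the gripper's body presses on something with over 40 N, if the wrist force passes 120 N, or if a joint passes its speed limit or range.

### The arm

A 6-joint arm with a two-finger parallel gripper is mounted at the origin on the work surface. World frame = base frame: x ahead of the robot, y to its left, z up, the work surface at z = 0. Lengths are in m, angles in rad, forces in N, time in s.
With the tool pointing down it reaches from about 0.3 to 0.775 m from the base axis. Payload 14.6 kg.
Tool frame: the origin (TCP) lies at the very end of the fingers, on their centre line; the grasp point (between the pads) lies 19 mm behind it (pinch_z is the distance from the TCP to the grasp point, in m); z points along the fingers, y is the direction in which the jaws open and shut (so a half turn about z gives the same grasp; the last joint's range is limited). The gripper opens to 94 mm and grips with 3 to 60 N. Pads are 16 mm wide; open, the fingers measure 119 mm over their backs; the gripper's body (75 mm by 177 mm) begins 78 mm behind the grasp point.
Start: joints at [-1.206, 0.3, 1.521, -0, 1.321, -0.067], TCP at [0.23, -0.5, 0.185] pointing down, gripper open.
Joint ranges: [-3.03, 3.03], [-0.79, 2.21], [0.23, 2.52], [-1.04, 4.18], [0, 3.07], [-2.55, 2.55]. Speed limits (rad/s): [2.22, 2.22, 2.57, 3.14, 3.14, 3.14].

### API

Orientations are given as [roll, pitch, yaw] about the fixed x, y, z axes, in that order (R = Rz(yaw) Ry(pitch) Rx(roll)).
In Python, from station import get_obs, camera, hand_in, pinch_z gives the robot as it stands.
- The arm moves only by the tool servo_tool, never from a script. Its argument "moves" is a list that holds one entry, the list of rows, each a list of 7 numbers: the turn, a rotation vector about the tool's x, y, z normalised to -1 to 1, where 1 is pi/2 rad, then the shift along the tool's x, y, z normalised to -1 to 1, where 1 is 500 mm, then the closure, from 0 (fully open) to 1 (shut). In form: [[[rx, ry, rz, x, y, z, hand], ...]]. A call has 1 to 12 rows; each row is the pose to reach, as a shift and turn from the pose measured when the call began, along the tool's axes at that moment; what a row does not reach only later rows make up. A row lasts 1/12 s, in which the tool goes at most 41.7 mm and 7.16 degrees, less where a joint would pass 70% of its speed; a pose out of reach is approached as far as the arm can. A call with a number of a shift or a turn outside -1 to 1 is refused whole. A call with a gripper value outside its range is refused whole. The fingers move at their own pace and stop on an object; "squeeze" is the grip in N (left out, the last holds). Time passes only in rows, so rows that repeat a pose let the fingers close. It gives the time, the measured TCP pose, the force and the opening at its end, in the units of the state.
- get_obs(): the state, without advancing time (a new reading comes with each control period).
- camera(name): name is "scene" or "top"; returns a dict with "color" (384x512x3 uint8, red, green, blue), "intrinsics" (3x3 intrinsics, pixels), "distortion" ([k1, k2, p1, p2, k3] as OpenCV has them; the pictures are not rectified), "rvec" (rotation vector, rad) and "tvec" (3), from world to camera coordinates, as OpenCV has them. Camera axes: x right, y down, z forward; pixel columns grow to the right and rows downward; lengths in m; the calibration is good to about 2 mm. A picture is of the moment at which its call begins. There is no depth.
- hand_in(): hands the job in, once; it reports no verdict.
The state is a dict: "time_s": time; "qpos": joint angles; "joint_vel": joint speeds; "tau": joint torques, N m; "ee_pos": TCP position; "eef_rot": TCP orientation; "force": force on the tool from outside, world axes, zero at the start; "moment": the same for the moment, N m; "grip_width": finger opening in m.
Only numpy, scipy, OpenCV 4.12 (cv2) and the standard library are available. Lean on these libraries where they do the work, as an engineer would, in place of code of your own. Each camera call takes 0.05 s, during which the arm holds its last target.

## Working session

There is one attempt and no reset: what is moved stays moved. The work goes in short steps, Python scripts to look and compute and a tool call to move; the robot and the scene stay as the last step left them, time stands still between calls to the robot, and variables do not carry over. Pictures are saved under pics/ and viewed, and the job is handed in when it is done.

Besides the shell and the picture viewer there is one more tool, called by a JSON object that holds its "name" and its "arguments". servo_tool: Moves the arm, as the interface text tells. Scaled input: -1 to 1 covers 500 mm each way for a shift and pi/2 rad each way for a turn. Its arguments: {"type":"object","properties":{"moves":{"type":"array"},"squeeze":{"type":"number"}},"required":["moves"]}

```bash
ls; mkdir -p pics; cat > h.py <<'E'
import numpy as np, cv2
from station import get_obs, camera, hand_in, pinch_z
def snap(n,f):
    c=camera(n); cv2.imwrite('pics/'+f,cv2.cvtColor(c['color'],cv2.COLOR_RGB2BGR)); return c
def ray(c,px):
    K=np.array(c['intrinsics'],float);D=np.array(c['distortion'],float)
    u=cv2.undistortPoints(np.array(px,float).reshape(-1,1,2),K,D).reshape(-1,2)
    R=cv2.Rodrigues(np.array(c['rvec'],float))[0];t=np.array(c['tvec'],float).ravel()
    d=np.c_[u,np.ones(len(u))]@R; return -R.T@t, d
def onz(c,px,z):
    o,d=ray(c,px); z=np.broadcast_to(z,(len(d),)); return o+d*((z-o[2])/d[:,2])[:,None]
def proj(c,P):
    return cv2.projectPoints(np.array(P,float).reshape(-1,1,3),np.array(c['rvec'],float),np.array(c['tvec'],float),np.array(c['intrinsics'],float),np.array(c['distortion'],float))[0].reshape(-1,2)
E
python3 - <<'E'
from h import *
for n in('scene','top'):
    c=snap(n,n+'0.png'); o,d=ray(c,[[256,192]]); print(n,o,d,c['intrinsics'])
print(get_obs(),pinch_z)
E
```

```text
pics
scene [1.31233883 0.33076319 1.05200782] [[-0.59616856 -0.27902956 -0.75301669]] [[440.56423213   0.         254.43067868]
 [  0.         440.56423213 184.42136305]
 [  0.           0.           1.        ]]
top [ 0.16861056 -0.03270888  1.61587854] [[ 0.23823366 -0.00328986 -0.97126482]] [[426.14663026   0.         256.15547529]
 [  0.         426.14663026 196.69382188]
 [  0.           0.           1.        ]]
{'time_s': 0.1, 'qpos': array([-1.20559483e+00,  3.00385332e-01,  1.52148598e+00, -1.75777024e-06,
        1.32069992e+00, -6.65774994e-02]), 'joint_vel': array([-0.00083792, -0.00024809, -0.00124447,  0.00095277, -0.00042792,
       -0.0004989 ]), 'tau': array([ 8.94040641e-04, -5.32649016e+01, -3.53286195e+01,  7.09228450e-02,
        2.35017546e-02, -4.84147199e-05]), 'ee_pos': array([ 0.23008959, -0.49929256,  0.18467362]), 'eef_rot': array([-3.14061613e+00, -6.34042801e-05,  4.31779399e-01]), 'force': array([-0.72352892, -0.58152852,  1.02834451]), 'moment': array([-0.0217303 ,  0.00183383, -0.05213107]), 'grip_width': 0.09399555921100498} 0.0188
```

View pics/scene0.png

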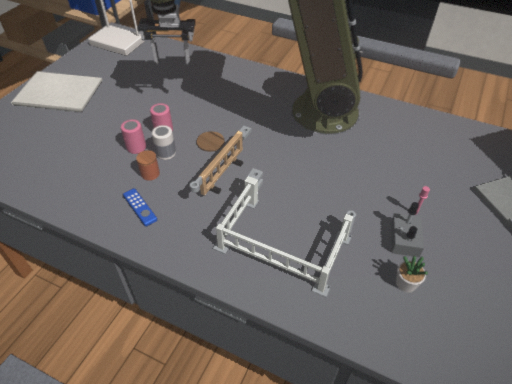

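View pics/top0.png

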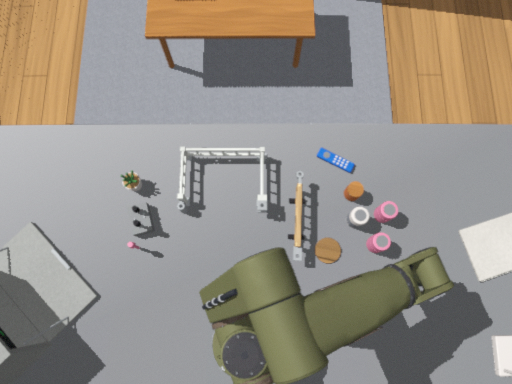

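```bash
python3 - <<'E'
import cv2
a=cv2.imread('pics/scene0.png');b=cv2.imread('pics/top0.png')
cv2.imwrite('pics/s1.png',cv2.resize(a[95:235,70:270],None,fx=4,fy=4,interpolation=3))
cv2.imwrite('pics/s2.png',cv2.resize(a[165:305,210:440],None,fx=3.4,fy=3.4,interpolation=3))
cv2.imwrite('pics/t1.png',cv2.resize(b[135:275,250:410],None,fx=4,fy=4,interpolation=3))
cv2.imwrite('pics/t2.png',cv2.resize(b[135:260,110:280],None,fx=4.5,fy=4.5,interpolation=3))
E
```

```text
(no output)
```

View pics/s1.png

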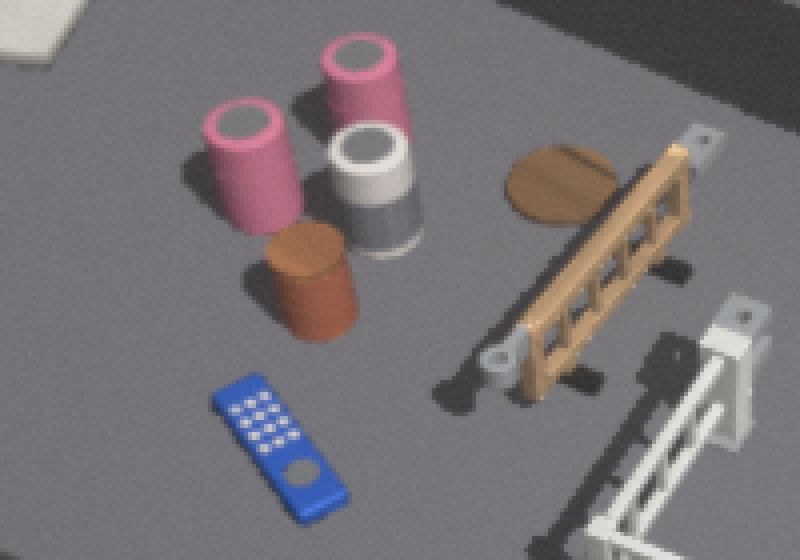

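View pics/s2.png

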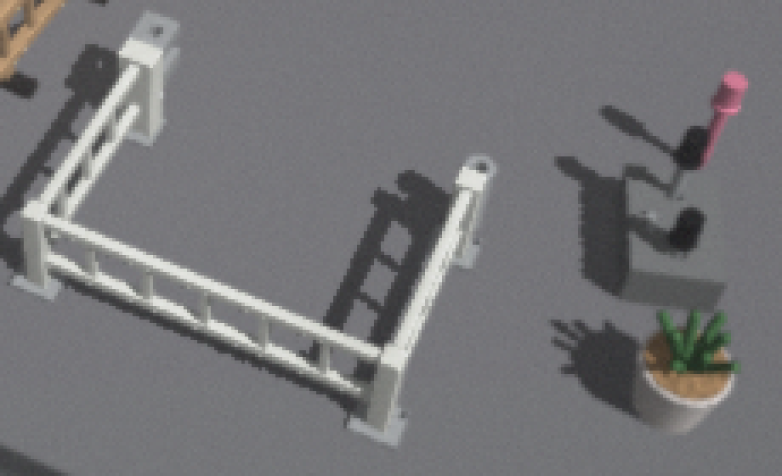

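View pics/t1.png

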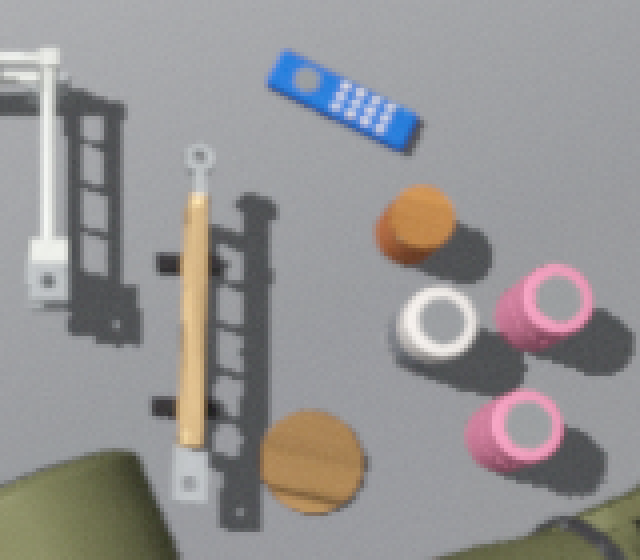

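View pics/t2.png

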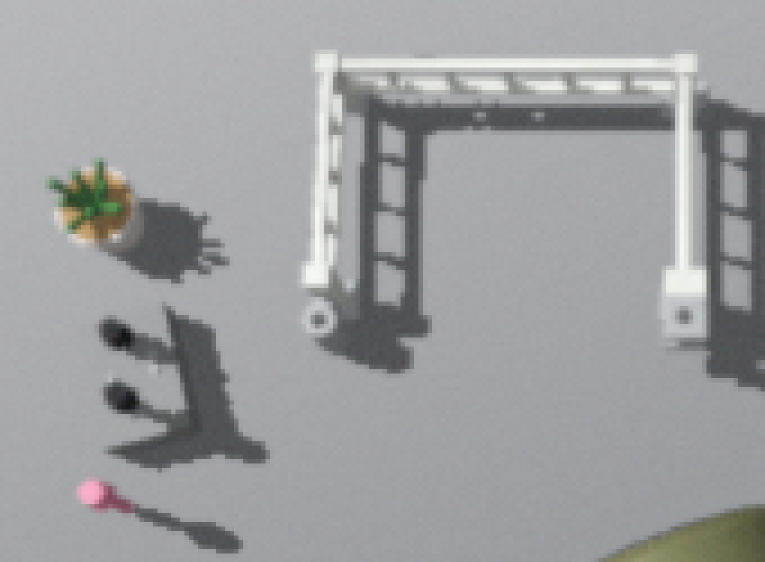

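```bash
cat >> h.py <<'E'
def tri(c1,p1,c2,p2):
    o1,d1=ray(c1,[p1]);o2,d2=ray(c2,[p2]);d1=d1[0];d2=d2[0]
    s=np.linalg.lstsq(np.c_[d1,-d2],o2-o1,rcond=None)[0]
    a=o1+s[0]*d1;b=o2+s[1]*d2; return (a+b)/2,np.linalg.norm(a-b)
E
python3 - <<'E'
from h import *
c=camera('scene');t=camera('top')
P={'hinge':((351.2,212.9),(180.9,205.9),.076),'fork':((256.2,174.4),(262,205),.1),'knuckle':((195,184.25),(299.75,174),.1),'lug':((246,130),(297,255.75),.083)}
for k,(s,p,z) in P.items():
    print(k,tri(c,s,t,p),onz(c,[s],z)[0],onz(t,[p],z)[0])
for nm,cc in(('s',c),('t',t)):
    im=cc['color'];hsv=cv2.cvtColor(im,cv2.COLOR_RGB2HSV)
    x0,x1,y0,y1=(395,440,180,250) if nm=='s' else (120,150,195,255)
    m=np.zeros(im.shape[:2],np.uint8); m[y0:y1,x0:x1]=(im[y0:y1,x0:x1].max(2)<(48))*255
    print([ (st,ce) for st,ce in zip(*cv2.connectedComponentsWithStats(m)[2:])][1:])
    # candle lid
    m=cv2.inRange(hsv,(3,100,60),(22,255,255)); 
    x=[(st,ce) for st,ce in zip(*cv2.connectedComponentsWithStats(m)[2:])][1:]; print([q for q in x if 60<q[0][4]<3000])
E
```

```text
hinge (array([0.49369688, 0.24213652, 0.07621725]), np.float64(0.0047708777049036595)) [0.49269619 0.24438858 0.076     ] [0.49426274 0.23982834 0.076     ]
fork (array([ 0.49175579, -0.05668309,  0.09454076]), np.float64(0.006183567349257895)) [ 0.495634   -0.05148248  0.1       ] [ 0.49168944 -0.05949061  0.1       ]
knuckle (array([ 0.60818479, -0.19817877,  0.09779765]), np.float64(0.004640961149044833)) [ 0.60927847 -0.19460872  0.1       ] [ 0.60858217 -0.20007409  0.1       ]
lug (array([ 0.30832841, -0.18179364,  0.07892039]), np.float64(0.005556700673853992)) [ 0.31191974 -0.17689756  0.083     ] [ 0.30896185 -0.18400356  0.083     ]
[(array([408, 204,  10,  10,  54], dtype=int32), array([412.5, 209. ])), (array([407, 227,   9,  11,  65], dtype=int32), array([411.2       , 232.61538462]))]
[(array([  0,   4,  55,  41, 912], dtype=int32), array([24.07675439, 23.34320175])), (array([156,  30,  26,   4,  89], dtype=int32), array([168.6741573 ,  31.68539326])), (array([   0,   50,   47,   48, 1164], dtype=int32), array([16.48453608, 70.14948454])), (array([197, 133,  26,  17, 319], dtype=int32), array([209.64890282, 141.01253918])), (array([137, 151,  22,  29, 493], dtype=int32), array([147.84381339, 164.60649087])), (array([402, 274,  21,   7,  99], dtype=int32), array([412.65656566, 277.09090909]))]
[(array([135, 208,   4,   4,  12], dtype=int32), array([136.66666667, 209.91666667])), (array([137, 222,   4,   4,  10], dtype=int32), array([138.3, 223.9]))]
[(array([344, 182,  20,  19, 270], dtype=int32), array([353.4037037 , 190.94814815])), (array([315, 238,  26,  25, 498], dtype=int32), array([327.46385542, 250.12449799]))]
```

```bash
python3 - <<'E'
import cv2
a=cv2.imread('pics/scene0.png');b=cv2.imread('pics/top0.png')
cv2.imwrite('pics/s3.png',cv2.resize(a[180:255,385:445],None,fx=8,fy=8,interpolation=3))
cv2.imwrite('pics/t3.png',cv2.resize(b[195:260,120:170],None,fx=9,fy=9,interpolation=3))
E
```

```text
(no output)
```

View pics/s3.png

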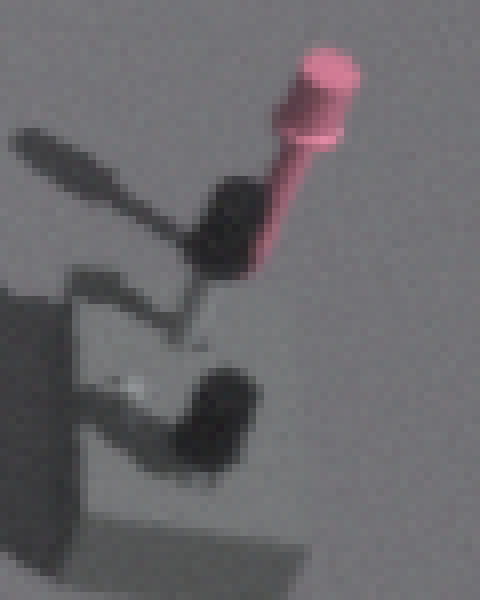

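View pics/t3.png

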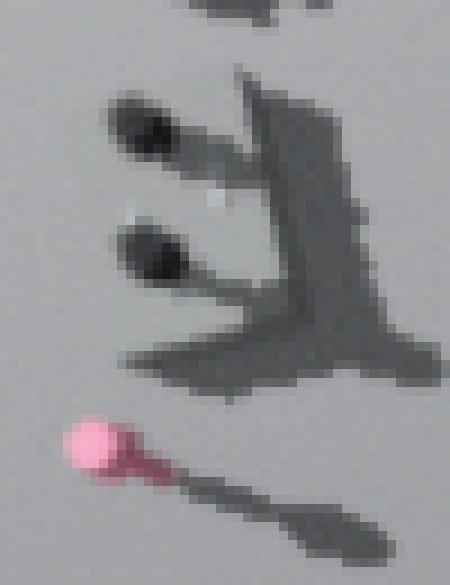

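```bash
cat >> h.py <<'E'
def cr(p,s,o): return ((p[0]+.5)/s-.5+o[0],(p[1]+.5)/s-.5+o[1])
E
python3 - <<'E'
from h import *
c=camera('scene');t=camera('top')
s1=lambda x,y:cr((x,y),4,(70,95)); s2=lambda x,y:cr((x,y),3.4,(210,165)); s3=lambda x,y:cr((x,y),8,(385,180))
t1=lambda x,y:cr((x,y),4,(250,135)); t2=lambda x,y:cr((x,y),4.5,(110,135)); t3=lambda x,y:cr((x,y),9,(120,195))
P={'hinge':(s2(480,163),t2(319,319),.076),'fork':(s2(157,32),t2(684,315),.1),
'knuckle':(s1(500,357),t1(199,156),.1),'lug':(s1(704,140),t1(188,483),.083),
'speaker':(s1(371,145),t1(443,317),.1),'candle':(s1(305,250),t1(421,217),.078),
'pink1':(s1(246,122),t1(558,300),.1),'pink2':(s1(360,55),t1(526,427),.1),
'longtop':(s3(241,195),t3(130,237),.122),'shorttop':(s3(232,382),t3(122,112),.092),'pinkpin':(s3(332,68),t3(92,445),.117)}
R={}
for k,(s,p,z) in P.items():
    a,b=onz(c,[s],z)[0],onz(t,[p],z)[0]; R[k]=(a+b)/2
    print(k,tri(c,s,t,p)[0].round(4),'avg',R[k].round(4),'diff',(a-b)[:2].round(4))
for a,b in(('fork','hinge'),('lug','knuckle'),('longtop','shorttop'),('speaker','candle'),('speaker','pink1'),('speaker','pink2'),('candle','pink1')):
    v=R[b]-R[a]; print(a,b,np.hypot(*v[:2]).round(4),np.degrees(np.arctan2(v[1],v[0])).round(1))
E
```

```text
hinge [0.4949 0.2421 0.0788] avg [0.4939 0.2422 0.076 ] diff [-0.0037  0.0017]
fork [ 0.493  -0.0562  0.0972] avg [ 0.494  -0.0556  0.1   ] diff [0.0017 0.005 ]
knuckle [ 0.6092 -0.1974  0.1006] avg [ 0.6093 -0.1975  0.1   ] diff [-0.0015  0.0024]
lug [ 0.3098 -0.1812  0.0817] avg [ 0.3105 -0.1808  0.083 ] diff [0.0005 0.0038]
speaker [ 0.4556 -0.413   0.1019] avg [ 0.4555 -0.4138  0.1   ] diff [-0.0042  0.0058]
candle [ 0.5579 -0.4081  0.0735] avg [ 0.5591 -0.4059  0.078 ] diff [0.0045 0.0026]
pink1 [ 0.4726 -0.5226  0.0976] avg [ 0.4737 -0.5211  0.1   ] diff [0.0016 0.0044]
pink2 [ 0.3572 -0.4864  0.098 ] avg [ 0.3581 -0.4852  0.1   ] diff [0.0023 0.0012]
longtop [0.4296 0.395  0.1269] avg [0.4279 0.3959 0.122 ] diff [-0.005  -0.0031]
shorttop [0.4859 0.4107 0.0983] avg [0.4838 0.4118 0.092 ] diff [-0.0068 -0.0014]
pinkpin [0.3483 0.41   0.117 ] avg [0.3481 0.41   0.117 ] diff [-0.0006  0.0019]
fork hinge 0.2978 90.0
lug knuckle 0.2992 -3.2
longtop shorttop 0.0582 15.9
speaker candle 0.1039 4.4
speaker pink1 0.1088 -80.3
speaker pink2 0.1208 -143.7
candle pink1 0.1434 -126.5
```

```bash
cat >> h.py <<'E'
from scipy.spatial.transform import Rotation as Ro
def plan(*W):
    o=get_obs();R0=Ro.from_euler('xyz',o['eef_rot']);p=np.array(o['ee_pos'])
    for x,y,z,psi in W:
        r=(R0.inv()*Ro.from_euler('xyz',[np.pi,0,psi])).as_rotvec()/(np.pi/2)
        d=R0.inv().apply(np.array([x,y,z])-p)/.5
        print([float(v) for v in np.r_[r,d].round(4)], 'dist %.3f'%(np.linalg.norm(d)*.5),'q6 %.2f'%(np.arctan2(y,x)+np.pi/2-psi))
def st():
    o=get_obs(); print('t %.2f'%o['time_s'],o['ee_pos'].round(4),o['eef_rot'].round(4),'F',o['force'].round(1),'w %.4f'%o['grip_width'])
E
python3 -c "
from h import *
plan((.559,-.406,.185,0),(.559,-.406,.036,0))"
```

```text
[-0.0002, 0.0, 0.2749, 0.6755, 0.1056, -0.0001] dist 0.342 q6 0.94
[-0.0002, 0.0, 0.2749, 0.6755, 0.1057, 0.2979] dist 0.373 q6 0.94
```

{"name": "servo_tool", "arguments": {"moves": [[[0, 0, 0.275, 0.676, 0.106, 0, 0], [0, 0, 0.275, 0.676, 0.106, 0, 0], [0, 0, 0.275, 0.676, 0.106, 0, 0], [0, 0, 0.275, 0.676, 0.106, 0, 0], [0, 0, 0.275, 0.676, 0.106, 0, 0], [0, 0, 0.275, 0.676, 0.106, 0, 0], [0, 0, 0.275, 0.676, 0.106, 0, 0], [0, 0, 0.275, 0.676, 0.106, 0, 0], [0, 0, 0.275, 0.676, 0.106, 0, 0], [0, 0, 0.275, 0.676, 0.106, 0, 0], [0, 0, 0.275, 0.676, 0.106, 0.1, 0], [0, 0, 0.275, 0.676, 0.106, 0.2, 0]]], "squeeze": 25}}

```text
time_s: 1.3
ee_pos: [0.5598, -0.4069, 0.1027]
eef_rot: [3.139, -0.004, 0.0]
force: [0.5, -0.4, -1.5]
grip_width: 0.0941
```

```bash
python3 -c "
from h import *
st();c=snap('scene','a1.png');snap('top','a1t.png')
plan((.559,-.406,.036,0))"
```

```text
t 1.30 [ 0.5598 -0.4069  0.1027] [ 3.1387e+00 -3.5000e-03  1.0000e-04] F [ 0.5 -0.4 -1.5] w 0.0941
[-0.0048, 0.0059, -0.0004, 0.0071, 0.0041, 0.1171] dist 0.059 q6 0.94
```

View pics/a1.png

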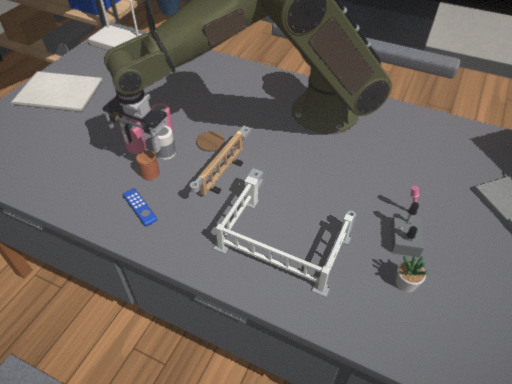

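```bash
python3 -c "
from h import *
st();c=camera('scene');t=camera('top');p=get_obs()['ee_pos']
print(proj(c,[p,p+[0,.047,0],p-[0,.047,0],[.559,-.406,.078]]),proj(t,[p]))
a=cv2.imread('pics/a1.png');cv2.imwrite('pics/a1c.png',cv2.resize(a[60:220,80:240],None,fx=4,fy=4,interpolation=3))
a=cv2.imread('pics/a1t.png');cv2.imwrite('pics/a1tc.png',cv2.resize(a[120:280,260:420],None,fx=4,fy=4,interpolation=3))
"
```

```text
t 1.40 [ 0.556  -0.4044  0.0946] [-3.1341e+00  9.2000e-03 -7.0000e-04] F [-0.5 -0.4 -0.3] w 0.0940
[[144.37378268 150.71972227]
 [157.09255263 155.35659583]
 [131.88145247 146.16582691]
 [145.92053503 156.52404087]] [[356.20546977 186.6923154 ]]
```

View pics/a1c.png

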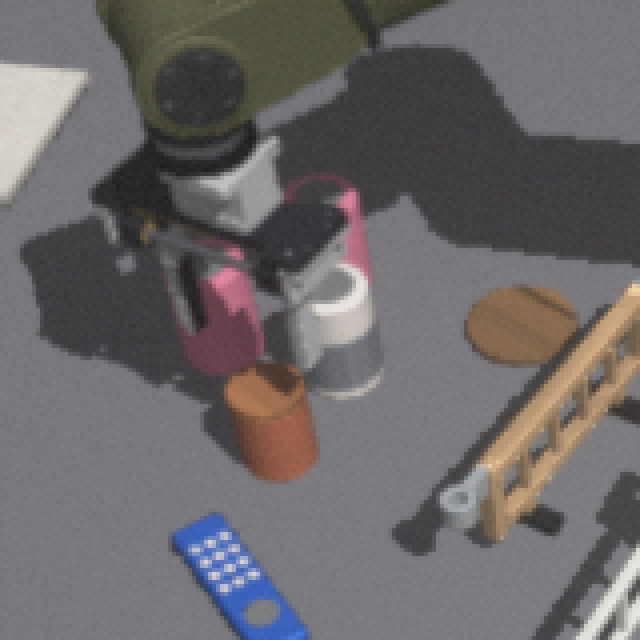

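View pics/a1tc.png

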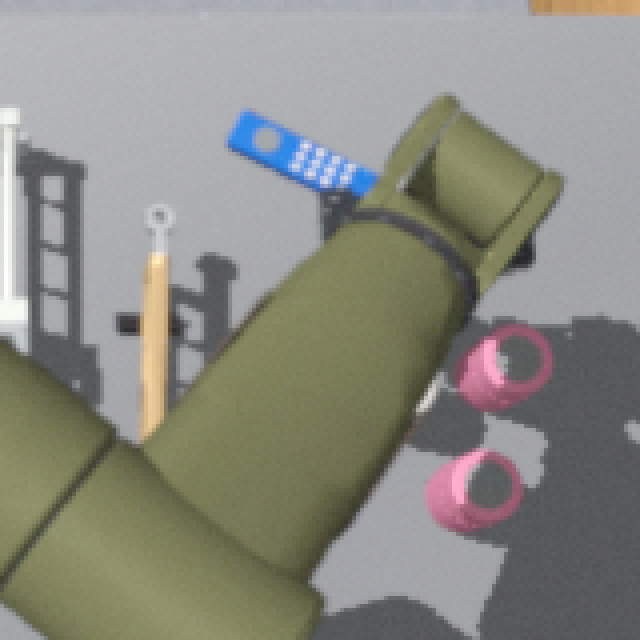

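```bash
python3 -c "
from h import *
plan((.559,-.406,.036,0),(.559,-.406,.2,0))"
```

```text
[-0.0004, 0.0003, -0.0005, 0.0004, -0.0011, 0.1335] dist 0.067 q6 0.94
[-0.0004, 0.0003, -0.0005, 0.0002, -0.0013, -0.1945] dist 0.097 q6 0.94
```

{"name": "servo_tool", "arguments": {"moves": [[[0, 0, 0, 0, -0.001, 0.07, 0], [0, 0, 0, 0, -0.001, 0.134, 0], [0, 0, 0, 0, -0.001, 0.134, 0], [0, 0, 0, 0, -0.001, 0.134, 1], [0, 0, 0, 0, -0.001, 0.134, 1], [0, 0, 0, 0, -0.001, 0.134, 1], [0, 0, 0, 0, -0.001, 0.134, 1], [0, 0, 0, 0, -0.001, 0.134, 1], [0, 0, 0, 0, -0.001, 0.134, 1], [0, 0, 0, 0, -0.001, 0.134, 1]]], "squeeze": 25}}

```text
time_s: 2.33
ee_pos: [0.5593, -0.4066, 0.0371]
eef_rot: [3.141, -0.001, -0.001]
force: [-0.8, -1.5, 6.9]
grip_width: 0.0605
```

```bash
python3 -c "
from h import *
st()
plan((.559,-.406,.2,0),(.62,-0.0,.2,0),(.62,0.0,.045,0))"
```

```text
t 2.33 [ 0.5593 -0.4066  0.0371] [ 3.1408e+00 -1.1000e-03 -9.0000e-04] F [-0.8 -1.5  6.9] w 0.0605
[0.0005, -0.0007, -0.0006, -0.0002, -0.0009, -0.3258] dist 0.163 q6 0.94
[0.0005, -0.0007, -0.0006, 0.121, -0.813, -0.3263] dist 0.442 q6 1.57
[0.0005, -0.0007, -0.0006, 0.1207, -0.8132, -0.0163] dist 0.411 q6 1.57
```

{"name": "servo_tool", "arguments": {"moves": [[[0, 0, 0, 0, 0, -0.08, 1], [0, 0, 0, 0, 0, -0.16, 1], [0, 0, 0, 0, 0, -0.24, 1], [0, 0, 0, 0, -0.06, -0.326, 1], [0, 0, 0, 0.02, -0.14, -0.326, 1], [0, 0, 0, 0.03, -0.22, -0.326, 1], [0, 0, 0, 0.05, -0.3, -0.326, 1], [0, 0, 0, 0.06, -0.38, -0.326, 1], [0, 0, 0, 0.08, -0.46, -0.326, 1], [0, 0, 0, 0.09, -0.54, -0.326, 1], [0, 0, 0, 0.1, -0.62, -0.326, 1], [0, 0, 0, 0.12, -0.7, -0.326, 1]]]}}

```text
time_s: 3.33
ee_pos: [0.6188, -0.0542, 0.1998]
eef_rot: [3.141, -0.0, -0.001]
force: [1.1, 0.5, -2.8]
grip_width: 0.0609
```

```bash
python3 -c "
from h import *
st()
plan((.62,0.02,.2,0),(.62,0.02,.08,0),(.62,0.02,.0385,0))"
```

```text
t 3.33 [ 0.6188 -0.0542  0.1998] [ 3.141e+00 -3.000e-04 -8.000e-04] F [ 1.1  0.5 -2.8] w 0.0609
[0.0004, -0.0002, -0.0005, 0.0023, -0.1485, -0.0004] dist 0.074 q6 1.60
[0.0004, -0.0002, -0.0005, 0.0022, -0.1486, 0.2396] dist 0.141 q6 1.60
[0.0004, -0.0002, -0.0005, 0.0022, -0.1487, 0.3226] dist 0.178 q6 1.60
```

{"name": "servo_tool", "arguments": {"moves": [[[0, 0, 0, 0.002, -0.08, 0, 1], [0, 0, 0, 0.002, -0.149, 0, 1], [0, 0, 0, 0.002, -0.149, 0, 1], [0, 0, 0, 0.002, -0.149, 0.08, 1], [0, 0, 0, 0.002, -0.149, 0.16, 1], [0, 0, 0, 0.002, -0.149, 0.24, 1], [0, 0, 0, 0.002, -0.149, 0.3, 1], [0, 0, 0, 0.002, -0.149, 0.316, 1], [0, 0, 0, 0.002, -0.149, 0.322, 1], [0, 0, 0, 0.002, -0.149, 0.322, 1], [0, 0, 0, 0.002, -0.149, 0.322, 0.2], [0, 0, 0, 0.002, -0.149, 0.322, 0.2]]]}}

```text
time_s: 4.33
ee_pos: [0.6208, 0.0202, 0.0405]
eef_rot: [3.141, -0.003, -0.001]
force: [0.4, 0.4, 0.8]
grip_width: 0.0705
```

```bash
python3 -c "
from h import *
st();snap('scene','a2.png')
plan((.62,0.02,.25,0))"
```

```text
t 4.33 [0.6208 0.0202 0.0405] [ 3.141e+00 -2.800e-03 -8.000e-04] F [0.4 0.4 0.8] w 0.0705
[0.0004, -0.0017, -0.0005, -0.0003, 0.0005, -0.4193] dist 0.210 q6 1.60
```

View pics/a2.png

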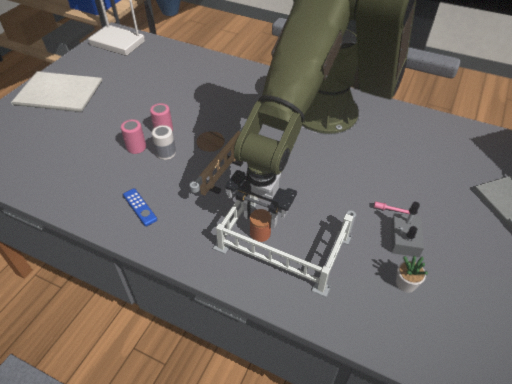

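{"name": "servo_tool", "arguments": {"moves": [[[0, 0, 0, 0, 0, 0, 0.2], [0, 0, 0, 0, 0, -0.08, 0.2], [0, 0, 0, 0, 0, -0.16, 0.2], [0, 0, 0, 0, 0, -0.24, 0.2], [0, 0, 0, 0, 0, -0.32, 0.2], [0, 0, 0, 0, 0.05, -0.34, 0], [0, 0, 0, -0.02, 0.13, -0.34, 0], [0, 0, -0.08, -0.06, 0.21, -0.34, 0], [0, 0, -0.16, -0.1, 0.29, -0.34, 0], [0, 0, -0.24, -0.14, 0.37, -0.34, 0], [0, 0, -0.32, -0.18, 0.44, -0.34, 0], [0, 0, -0.4, -0.2, 0.5, -0.34, 0]]]}}

```text
time_s: 5.38
ee_pos: [0.5228, -0.2215, 0.2113]
eef_rot: [3.138, -0.003, 0.592]
force: [1.8, 0.9, 0.7]
grip_width: 0.0937
```

```bash
python3 -c "
from h import *
st();c=snap('scene','a3.png');t=snap('top','a3t.png')
plan((.4555,-.4138,.21,.96))
for n,b,s in(('a3',(100,240,60,200),4),('a3t',(330,430,140,270),5)):
    a=cv2.imread('pics/'+n+'.png');cv2.imwrite('pics/'+n+'c.png',cv2.resize(a[b[2]:b[3],b[0]:b[1]],None,fx=4,fy=4,interpolation=3))
"
```

```text
t 5.38 [ 0.5228 -0.2215  0.2113] [ 3.1384e+00 -2.6000e-03  5.9170e-01] F [1.8 0.9 0.7] w 0.0937
[0.0025, -0.0008, -0.2365, -0.3213, 0.241, 0.0026] dist 0.201 q6 -0.13
```

View pics/a3.png

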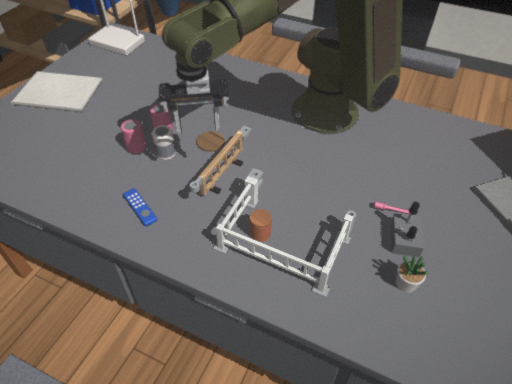

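View pics/a3t.png

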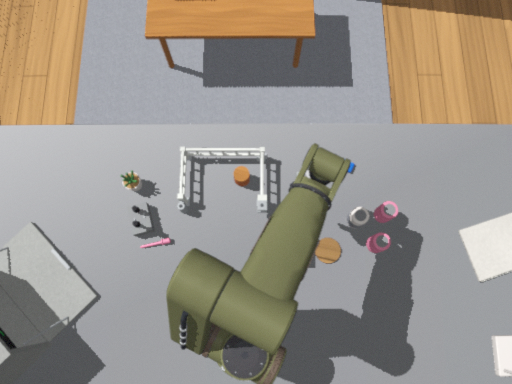

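{"name": "servo_tool", "arguments": {"moves": [[[0, 0, -0.06, -0.07, 0.05, 0, 0], [0, 0, -0.12, -0.14, 0.1, 0, 0], [0, 0, -0.18, -0.2, 0.15, 0, 0], [0, 0, -0.237, -0.26, 0.2, 0, 0], [0, 0, -0.237, -0.32, 0.241, 0, 0], [0, 0, -0.237, -0.32, 0.241, 0, 0], [0, 0, -0.237, -0.32, 0.241, 0, 0]]]}}

```text
time_s: 6.07
ee_pos: [0.4555, -0.4145, 0.2114]
eef_rot: [3.137, -0.001, 0.957]
force: [-0.4, 0.0, -0.0]
grip_width: 0.094
```

```bash
python3 -c "
from h import *
st();plan((.4555,-.4138,.045,.96))"
```

```text
t 6.07 [ 0.4555 -0.4145  0.2114] [ 3.1373e+00 -6.0000e-04  9.5710e-01] F [-0.4  0.  -0. ] w 0.0940
[0.0027, -0.0004, -0.0018, 0.0008, -0.0022, 0.3327] dist 0.166 q6 -0.13
```

{"name": "servo_tool", "arguments": {"moves": [[[0.003, 0, -0.002, 0.001, -0.002, 0.08, 0], [0.003, 0, -0.002, 0.001, -0.002, 0.16, 0], [0.003, 0, -0.002, 0.001, -0.002, 0.24, 0], [0.003, 0, -0.002, 0.001, -0.002, 0.31, 0], [0.003, 0, -0.002, 0.001, -0.002, 0.333, 0], [0.003, 0, -0.002, 0.001, -0.002, 0.333, 0], [0.003, 0, -0.002, 0.001, -0.002, 0.333, 1], [0.003, 0, -0.002, 0.001, -0.002, 0.333, 1], [0.003, 0, -0.002, 0.001, -0.002, 0.333, 1], [0.003, 0, -0.002, 0.001, -0.002, 0.333, 1], [0.003, 0, -0.002, 0.001, -0.002, 0.333, 1], [0.003, 0, -0.002, 0.001, -0.002, 0.333, 1]]], "squeeze": 30}}

```text
time_s: 7.07
ee_pos: [0.4558, -0.4141, 0.0462]
eef_rot: [3.141, -0.0, 0.96]
force: [-3.9, 2.6, 7.6]
grip_width: 0.0655
```

```bash
python3 -c "
from h import *
st();plan((.4555,-.4138,.225,.96),(.52,-.2,.225,.6),(.62,.15,.225,0))"
```

```text
t 7.07 [ 0.4558 -0.4141  0.0462] [ 3.1409e+00 -3.0000e-04  9.6010e-01] F [-3.9  2.6  7.6] w 0.0655
[0.0004, -0.0002, 0.0, 0.0002, -0.0005, -0.3576] dist 0.179 q6 -0.13
[0.0004, -0.0003, 0.2292, 0.4245, -0.1401, -0.3575] dist 0.286 q6 0.60
[0.0003, -0.0004, 0.6112, 1.1127, -0.3777, -0.3575] dist 0.614 q6 1.81
```

{"name": "servo_tool", "arguments": {"moves": [[[0, 0, 0, 0, 0, -0.08, 1], [0, 0, 0, 0, 0, -0.16, 1], [0, 0, 0, 0, 0, -0.24, 1], [0, 0, 0, 0, 0, -0.32, 1], [0, 0, 0.03, 0.05, -0.02, -0.358, 1], [0, 0, 0.07, 0.12, -0.04, -0.358, 1], [0, 0, 0.11, 0.2, -0.07, -0.358, 1], [0, 0, 0.15, 0.28, -0.09, -0.358, 1], [0, 0, 0.19, 0.35, -0.12, -0.358, 1], [0, 0, 0.23, 0.43, -0.14, -0.358, 1], [0, 0, 0.27, 0.5, -0.17, -0.358, 1], [0, 0, 0.31, 0.57, -0.19, -0.358, 1]]]}}

```text
time_s: 8.07
ee_pos: [0.5409, -0.1239, 0.2252]
eef_rot: [3.142, -0.0, 0.47]
force: [-0.3, -1.7, -4.1]
grip_width: 0.0657
```

```bash
python3 -c "
from h import *
st();plan((.62,.15,.225,0),(.62,.15,.048,0))"
```

```text
t 8.07 [ 0.5409 -0.1239  0.2252] [ 3.1416e+00 -3.0000e-04  4.7020e-01] F [-0.3 -1.7 -4.1] w 0.0657
[-0.0, -0.0002, 0.2993, 0.3891, -0.4167, 0.0006] dist 0.285 q6 1.81
[-0.0, -0.0002, 0.2993, 0.389, -0.4167, 0.3546] dist 0.336 q6 1.81
```

{"name": "servo_tool", "arguments": {"moves": [[[0, 0, 0.05, 0.05, -0.06, 0, 1], [0, 0, 0.1, 0.1, -0.12, 0, 1], [0, 0, 0.15, 0.15, -0.18, 0, 1], [0, 0, 0.2, 0.2, -0.24, 0, 1], [0, 0, 0.25, 0.25, -0.3, 0, 1], [0, 0, 0.299, 0.31, -0.36, 0, 1], [0, 0, 0.299, 0.389, -0.417, 0, 1], [0, 0, 0.299, 0.389, -0.417, 0, 1], [0, 0, 0.299, 0.389, -0.417, 0.08, 1], [0, 0, 0.299, 0.389, -0.417, 0.16, 1], [0, 0, 0.299, 0.389, -0.417, 0.24, 1], [0, 0, 0.299, 0.389, -0.417, 0.3, 1]]]}}

```text
time_s: 9.07
ee_pos: [0.6184, 0.1499, 0.0716]
eef_rot: [3.141, 0.003, 0.001]
force: [1.1, 0.0, -5.3]
grip_width: 0.0658
```

```bash
python3 -c "
from h import *
st();plan((.62,.15,.047,0))"
```

```text
t 9.07 [0.6184 0.1499 0.0716] [3.1411e+00 3.2000e-03 7.0000e-04] F [ 1.1  0.  -5.3] w 0.0658
[0.0003, 0.002, 0.0005, 0.0033, -0.0002, 0.0491] dist 0.025 q6 1.81
```

{"name": "servo_tool", "arguments": {"moves": [[[0, 0.002, 0, 0.003, 0, 0.03, 1], [0, 0.002, 0, 0.003, 0, 0.045, 1], [0, 0.002, 0, 0.003, 0, 0.049, 1], [0, 0.002, 0, 0.003, 0, 0.05, 1], [0, 0.002, 0, 0.003, 0, 0.05, 0.2], [0, 0.002, 0, 0.003, 0, 0.05, 0.2], [0, 0.002, 0, 0.003, 0, 0.05, 0.2], [0, 0.002, 0, 0.003, 0, -0.03, 0.2], [0, 0.002, 0, 0.003, 0, -0.11, 0.2], [0, 0.002, 0, 0.003, 0, -0.19, 0.2], [0, 0.002, 0, 0.003, 0, -0.27, 0.2], [0, 0.002, 0, 0.003, 0, -0.3, 0]]]}}

```text
time_s: 10.07
ee_pos: [0.6218, 0.1502, 0.229]
eef_rot: [-3.141, -0.009, 0.001]
force: [-0.4, -0.9, 0.8]
grip_width: 0.0791
```

```bash
python3 -c "
from h import *
st();snap('scene','a4.png')
g=(.459,-.190)
plan((.46,-.19,.22,-.05))"
```

```text
t 10.07 [0.6218 0.1502 0.229 ] [-3.1405e+00 -8.8000e-03  7.0000e-04] F [-0.4 -0.9  0.8] w 0.0791
[-0.001, -0.0065, 0.0323, -0.325, 0.6804, 0.0152] dist 0.377 q6 1.23
```

View pics/a4.png

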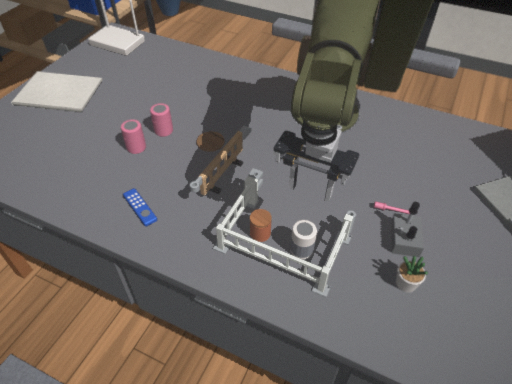

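{"name": "servo_tool", "arguments": {"moves": [[[0, -0.006, 0.03, -0.03, 0.07, 0.015, 0], [0, -0.006, 0.03, -0.06, 0.14, 0.015, 0], [0, -0.006, 0.03, -0.1, 0.21, 0.015, 0], [0, -0.006, 0.03, -0.13, 0.28, 0.015, 0], [0, -0.006, 0.03, -0.17, 0.35, 0.015, 0], [0, -0.006, 0.03, -0.2, 0.42, 0.015, 0], [0, -0.006, 0.03, -0.24, 0.5, 0.015, 0], [0, -0.006, 0.03, -0.28, 0.58, 0.015, 0], [0, -0.006, 0.03, -0.31, 0.65, 0.015, 0], [0, -0.006, 0.032, -0.325, 0.68, 0.015, 0], [0, -0.006, 0.032, -0.325, 0.68, 0.015, 0], [0, -0.006, 0.032, -0.325, 0.68, 0.015, 0]]]}}

```text
time_s: 11.12
ee_pos: [0.4597, -0.1905, 0.2203]
eef_rot: [-3.14, -0.001, -0.052]
force: [-0.0, -0.1, 0.4]
grip_width: 0.0939
```

```bash
python3 -c "
from h import *
st();snap('scene','a5.png')
a=cv2.imread('pics/a5.png');cv2.imwrite('pics/a5c.png',cv2.resize(a[80:230,120:280],None,fx=4,fy=4,interpolation=3))
plan((.46,-.1895,.072,-.056))"
```

```text
t 11.12 [ 0.4597 -0.1905  0.2203] [-3.1401e+00 -1.4000e-03 -5.1600e-02] F [-0.  -0.1  0.4] w 0.0939
[-0.001, -0.0008, 0.0037, -0.0005, 0.0001, 0.2964] dist 0.148 q6 1.24
```

View pics/a5c.png

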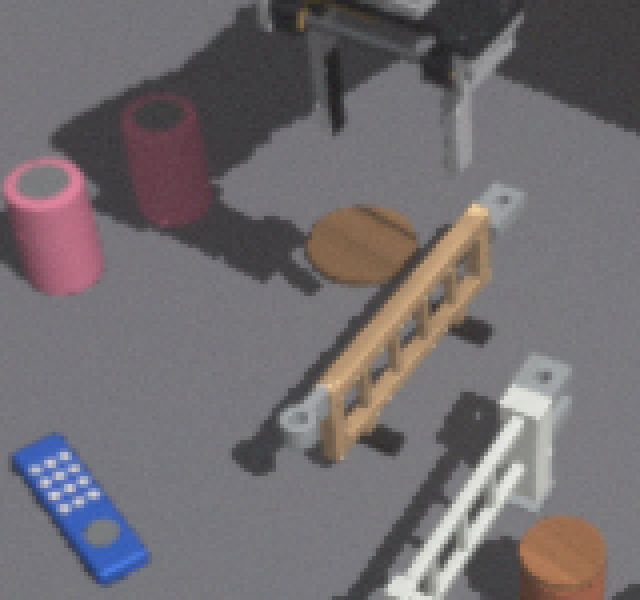

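{"name": "servo_tool", "arguments": {"moves": [[[0, 0, 0.003, 0, 0, 0.08, 0], [0, 0, 0.003, 0, 0, 0.16, 0], [0, 0, 0.003, 0, 0, 0.24, 0], [0, 0, 0.003, 0, 0, 0.28, 0], [0, 0, 0.003, 0, 0, 0.296, 0], [0, 0, 0.003, 0, 0, 0.296, 0], [0, 0, 0.003, 0, 0, 0.296, 0.8], [0, 0, 0.003, 0, 0, 0.296, 1], [0, 0, 0.003, 0, 0, 0.296, 1], [0, 0, 0.003, 0, 0, 0.296, 1], [0, 0, 0.003, 0, 0, 0.296, 1], [0, 0, 0.003, 0, 0, 0.296, 1]]], "squeeze": 45}}

```text
time_s: 12.17
ee_pos: [0.4604, -0.1895, 0.0727]
eef_rot: [-3.14, -0.002, -0.055]
force: [0.1, -0.4, -0.0]
grip_width: 0.057
```

{"name": "servo_tool", "arguments": {"moves": [[[0, 0, 0, 0, 0, 0, 1], [0, 0, 0, 0, 0, 0, 1], [0, 0, 0, 0, 0, 0, 1]]]}}

```text
time_s: 12.42
ee_pos: [0.4604, -0.1896, 0.0727]
eef_rot: [-3.14, -0.002, -0.055]
force: [0.2, -0.1, 0.1]
grip_width: 0.0373
```

```bash
python3 -c "
from h import *
st()
plan((.46,-.19,.22,-.056),(.43,0,.22,.5),(.419,.112,.22,1.05))"
```

```text
t 12.42 [ 0.4604 -0.1896  0.0727] [-3.1403e+00 -2.0000e-03 -5.5000e-02] F [ 0.2 -0.1  0.1] w 0.0373
[-0.0008, -0.0013, 0.0006, -0.0002, 0.0005, -0.2946] dist 0.147 q6 1.24
[-0.0004, -0.0015, -0.3533, -0.081, -0.3756, -0.2942] dist 0.242 q6 1.07
[-0.0, -0.0016, -0.7035, -0.1153, -0.5981, -0.294] dist 0.338 q6 0.78
```

Fingers close slowly (~80 mm/s); keep closing.

{"name": "servo_tool", "arguments": {"moves": [[[0, 0, 0, 0, 0, 0, 1], [0, 0, 0, 0, 0, 0, 1], [0, 0, 0, 0, 0, 0, 1], [0, 0, 0, 0, 0, 0, 1], [0, 0, 0, 0, 0, 0, 1], [0, 0, 0, 0, 0, 0, 1]]]}}

```text
time_s: 12.92
ee_pos: [0.4604, -0.1897, 0.0727]
eef_rot: [-3.14, -0.002, -0.055]
force: [0.6, -1.7, 0.5]
grip_width: 0.0176
```

```bash
python3 -c "
from h import *
st()
plan((.46,-.19,.21,-.056))"
```

```text
t 12.92 [ 0.4604 -0.1897  0.0727] [-3.1404e+00 -2.0000e-03 -5.5000e-02] F [ 0.6 -1.7  0.5] w 0.0176
[-0.0007, -0.0013, 0.0006, -0.0002, 0.0004, -0.2746] dist 0.137 q6 1.24
```

{"name": "servo_tool", "arguments": {"moves": [[[0, 0, 0, 0, 0, -0.03, 1], [0, 0, 0, 0, 0, -0.08, 1], [0, 0, 0, 0, 0, -0.14, 1], [0, 0, 0, 0, 0, -0.2, 1], [0, 0, 0, 0, 0, -0.26, 1], [0, 0, 0, 0, 0, -0.28, 1], [0, 0, 0, 0, 0, -0.28, 1], [0, 0, 0, 0, 0, -0.28, 1]]]}}

```text
time_s: 13.58
ee_pos: [0.4597, -0.1896, 0.2112]
eef_rot: [-3.14, -0.001, -0.055]
force: [-1.2, 0.9, -4.7]
grip_width: 0.0175
```

```bash
python3 -c "
from h import *
st();c=snap('scene','a6.png');t=snap('top','a6t.png')
a=cv2.imread('pics/a6.png');cv2.imwrite('pics/a6c.png',cv2.resize(a[60:220,140:320],None,fx=4,fy=4,interpolation=3))
a=cv2.imread('pics/a6t.png');cv2.imwrite('pics/a6tc.png',cv2.resize(a[140:290,250:370],None,fx=4,fy=4,interpolation=3))
plan((.43,0,.22,.5),(.419,.112,.22,1.05))"
```

```text
t 13.58 [ 0.4597 -0.1896  0.2112] [-3.1398e+00 -6.0000e-04 -5.5000e-02] F [-1.2  0.9 -4.7] w 0.0175
[-0.0018, 0.0003, -0.3533, -0.0796, -0.3751, -0.0181] dist 0.192 q6 1.07
[-0.0019, -0.0002, -0.7035, -0.1139, -0.5976, -0.0175] dist 0.304 q6 0.78
```

View pics/a6c.png

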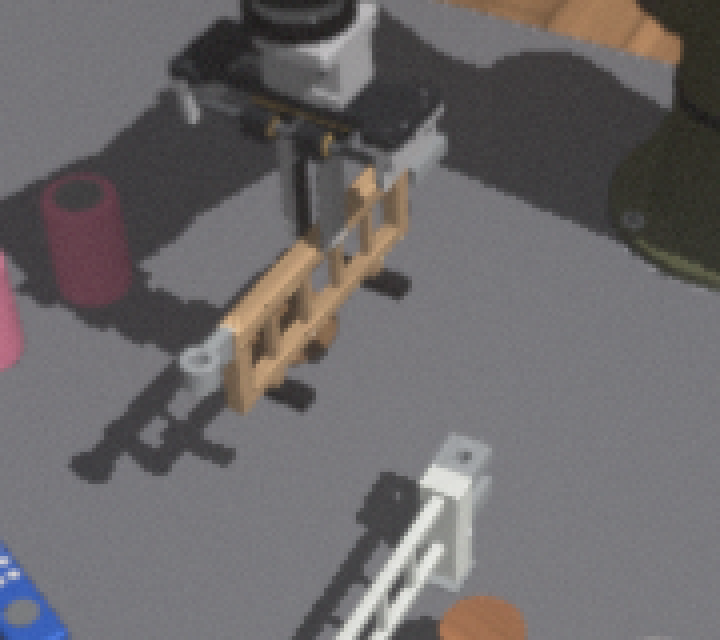

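View pics/a6tc.png

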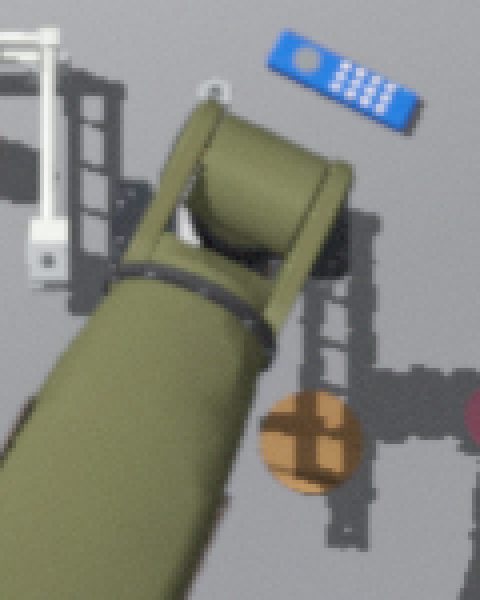

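```bash
python3 -c "
from h import *
c=camera('scene');t=camera('top')
s=cr((202,358),4,(140,60));p=cr((215,90),4,(250,140))
print(tri(c,s,t,p),onz(c,[s],.2385),onz(t,[p],.2385)); st()
o=get_obs();R0=Ro.from_euler('xyz',o['eef_rot'])
print('pred',o['ee_pos']+np.array([np.cos(-.055),np.sin(-.055),0])*.149)
"
```

```text
(array([ 0.60905345, -0.19647997,  0.23946334]), np.float64(0.003572829818305984)) [[ 0.60787559 -0.19524555  0.2385    ]] [[ 0.61020035 -0.1982337   0.2385    ]]
t 13.78 [ 0.4596 -0.1896  0.2109] [-3.1393e+00  7.0000e-04 -5.5100e-02] F [ 0.4 -0.4 -4.9] w 0.0174
pred [ 0.60835945 -0.19776441  0.21094174]
```

{"name": "servo_tool", "arguments": {"moves": [[[0, 0, -0.07, 0, -0.06, 0, 1], [0, 0, -0.14, -0.01, -0.12, 0, 1], [0, 0, -0.21, -0.03, -0.2, 0, 1], [0, 0, -0.28, -0.05, -0.28, 0, 1], [0, 0, -0.35, -0.08, -0.36, 0, 1], [0, 0, -0.42, -0.09, -0.42, 0, 1], [0, 0, -0.49, -0.1, -0.48, 0, 1], [0, 0, -0.56, -0.11, -0.53, 0, 1], [0, 0, -0.63, -0.114, -0.57, 0, 1], [0, 0, -0.704, -0.114, -0.598, 0, 1], [0, 0, -0.704, -0.114, -0.598, 0, 1], [0, 0, -0.704, -0.114, -0.598, 0, 1]]]}}

```text
time_s: 14.78
ee_pos: [0.4188, 0.1123, 0.2109]
eef_rot: [-3.139, -0.001, 1.05]
force: [-0.9, -0.8, -5.1]
grip_width: 0.0174
```

```bash
python3 -c "
from h import *
st();c=snap('scene','a7.png');t=snap('top','a7t.png')
a=cv2.imread('pics/a7.png');cv2.imwrite('pics/a7c.png',cv2.resize(a[120:300,220:380],None,fx=4,fy=4,interpolation=3)[:600])
a=cv2.imread('pics/a7t.png');cv2.imwrite('pics/a7tc.png',cv2.resize(a[130:280,150:310],None,fx=4,fy=4,interpolation=3))
"
```

```text
t 14.78 [0.4188 0.1123 0.2109] [-3.1390e+00 -7.0000e-04  1.0501e+00] F [-0.9 -0.8 -5.1] w 0.0174
```

View pics/a7c.png

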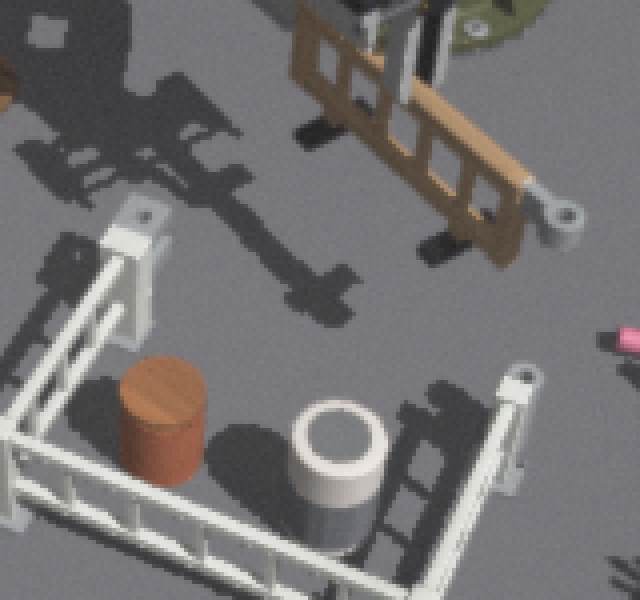

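View pics/a7tc.png

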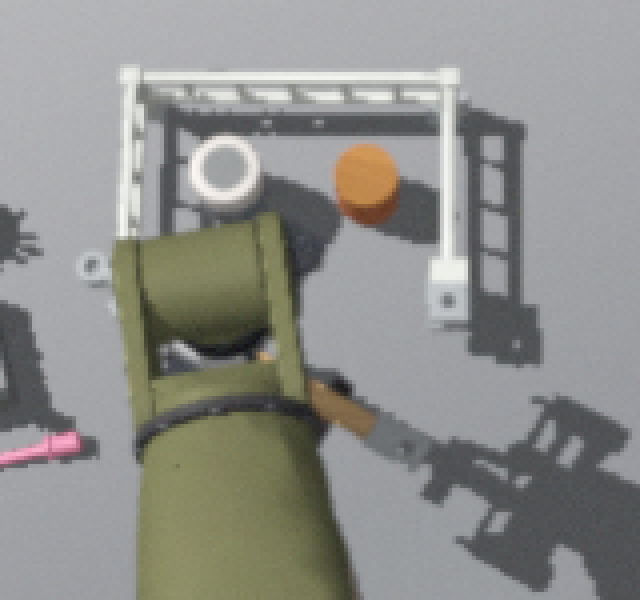

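```bash
python3 -c "
from h import *
c=camera('scene');t=camera('top')
s=cr((568,215),4,(220,120));p=cr((93,267),4,(150,130))
print(tri(c,s,t,p)[0],onz(c,[s],.2385),onz(t,[p],.2385)); st()
o=get_obs();y=o['eef_rot'][2]
print('pred',o['ee_pos']+np.array([np.cos(y),np.sin(y),0])*.149)
# hinge again from these
s=cr((524,377),4,(220,120));print('hinge scene',s,onz(c,[s],.076))
plan((.4188+.0008,.1123+.0006,.088,1.05))
"
```

```text
[0.49237763 0.2416251  0.23633246] [[0.4937318  0.24396979 0.2385    ]] [[0.4923231  0.23899299 0.2385    ]]
t 14.98 [0.4191 0.1114 0.2114] [-3.1397e+00 -1.4000e-03  1.0481e+00] F [-1.   0.3 -4.8] w 0.0169
pred [0.49352888 0.24049219 0.21143041]
hinge scene (350.625, 213.875) [[0.49678228 0.24398726 0.076     ]]
[-0.0012, -0.0009, -0.0012, 0.0027, -0.0002, 0.2469] dist 0.123 q6 0.78
```

{"name": "servo_tool", "arguments": {"moves": [[[0, 0, 0, 0.002, 0, 0.06, 1], [0, 0, 0, 0.002, 0, 0.12, 1], [0, 0, 0, 0.002, 0, 0.18, 1], [0, 0, 0, 0.002, 0, 0.22, 1], [0, 0, 0, 0.002, 0, 0.24, 1], [0, 0, 0, 0.002, 0, 0.247, 1], [0, 0, 0, 0.002, 0, 0.247, 1], [0, 0, 0, 0.002, 0, 0.247, 1]]]}}

```text
time_s: 15.65
ee_pos: [0.4203, 0.1125, 0.0891]
eef_rot: [-3.141, -0.002, 1.047]
force: [0.2, 1.1, -3.3]
grip_width: 0.0174
```

```bash
python3 -c "
from h import *
st();c=snap('scene','a8.png');t=snap('top','a8t.png')
o=get_obs();y=o['eef_rot'][2];P=o['ee_pos']+np.array([np.cos(y),np.sin(y),0])*.149;P[2]=.1+o['ee_pos'][2]-.0727
print('pred',P,proj(c,[P]),proj(t,[P]))
a=cv2.imread('pics/a8.png');cv2.imwrite('pics/a8c.png',cv2.resize(a[190:250,320:380],None,fx=10,fy=10,interpolation=3)[:600])
a=cv2.imread('pics/a8t.png');cv2.imwrite('pics/a8tc.png',cv2.resize(a[180:240,155:215],None,fx=10,fy=10,interpolation=3))
"
```

```text
t 15.65 [0.4203 0.1125 0.0891] [-3.1410e+00 -2.5000e-03  1.0475e+00] F [ 0.2  1.1 -3.3] w 0.0174
pred [0.49471731 0.24170134 0.11646032] [[352.49463234 203.92250771]] [[178.48989523 203.45951268]]
```

View pics/a8c.png

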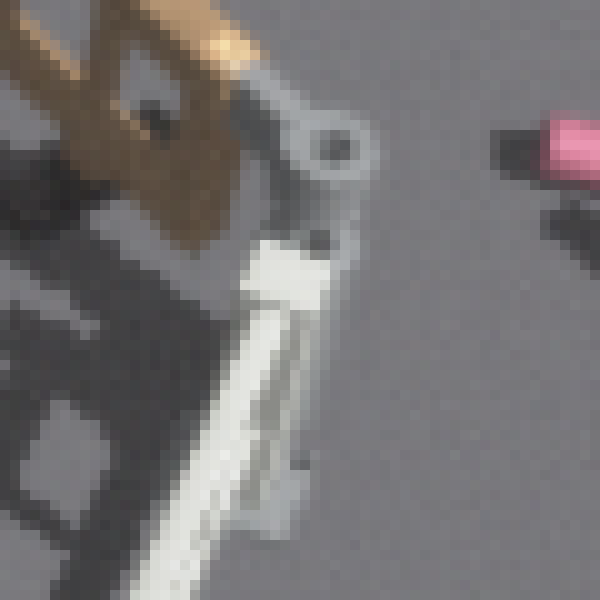

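View pics/a8tc.png

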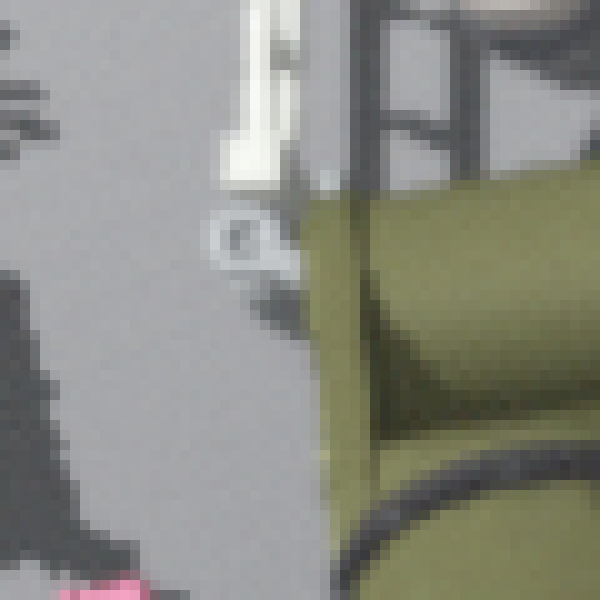

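```bash
python3 -c "
from h import *
c=camera('scene');t=camera('top')
P=[.4947,.2417,.076];print(proj(c,[P]),proj(t,[P]))
a=cv2.imread('pics/scene0.png');cv2.imwrite('pics/b0c.png',cv2.resize(a[190:250,320:380],None,fx=10,fy=10,interpolation=2)[:600])
a=cv2.imread('pics/top0.png');cv2.imwrite('pics/b0tc.png',cv2.resize(a[180:240,155:215],None,fx=10,fy=10,interpolation=2))
"
```

```text
[[350.06333822 213.07327695]] [[180.39912837 205.78554023]]
```

View pics/b0c.png

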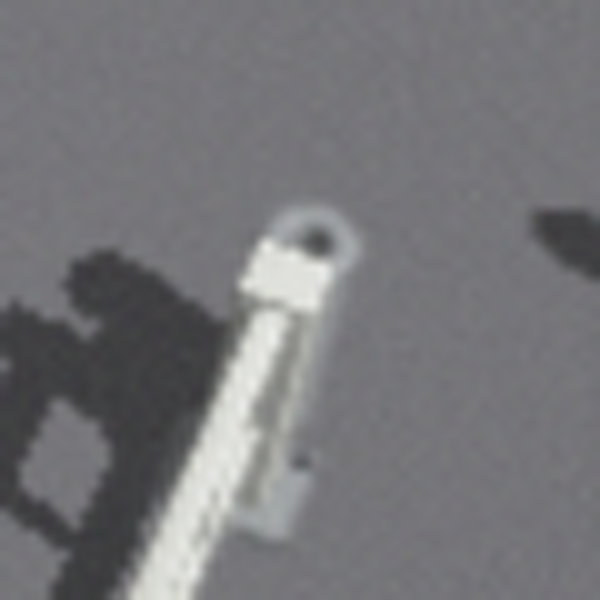

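View pics/b0tc.png

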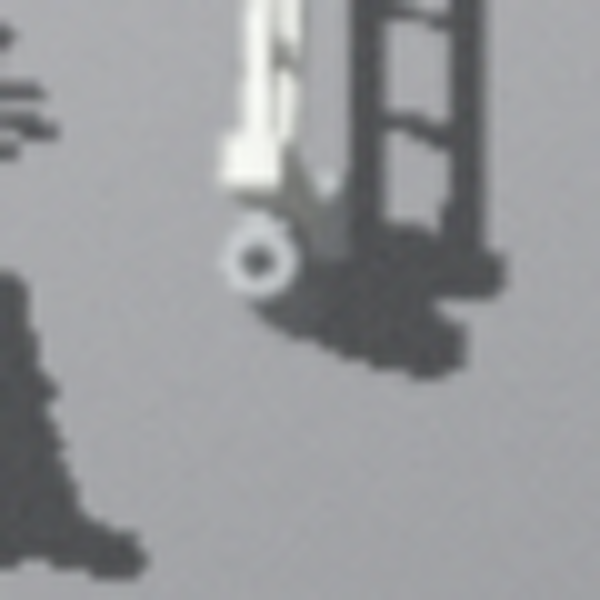

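```bash
python3 -c "
from h import *
st();o=get_obs()['ee_pos'];y=get_obs()['eef_rot'][2]
k=np.array([.4958,.2420])-.149*np.array([np.cos(1.047),np.sin(1.047)]);print(k)
plan((*k,.08,1.047),(*k,.0722,1.047))"
```

```text
t 15.85 [0.42   0.1126 0.0888] [-3.141e+00 -2.500e-03  1.048e+00] F [-0.1 -0.6 -3.3] w 0.0170
[0.42127451 0.11297693]
[-0.0004, -0.0016, 0.0006, 0.0018, 0.0018, 0.0176] dist 0.009 q6 0.79
[-0.0004, -0.0016, 0.0006, 0.0018, 0.0018, 0.0332] dist 0.017 q6 0.79
```

{"name": "servo_tool", "arguments": {"moves": [[[0, -0.001, 0, 0.002, 0.002, 0, 1], [0, -0.001, 0, 0.002, 0.002, 0.01, 1], [0, -0.001, 0, 0.002, 0.002, 0.018, 1], [0, -0.001, 0, 0.002, 0.002, 0.024, 1], [0, -0.001, 0, 0.002, 0.002, 0.029, 1], [0, -0.001, 0, 0.002, 0.002, 0.032, 1], [0, -0.001, 0, 0.002, 0.002, 0.032, 1], [0, -0.001, 0, 0.002, 0.002, 0.032, 1]]]}}

```text
time_s: 16.52
ee_pos: [0.4213, 0.1131, 0.0727]
eef_rot: [-3.141, -0.001, 1.048]
force: [-0.3, 0.4, -4.2]
grip_width: 0.0171
```

```bash
python3 -c "
from h import *
st();c=snap('scene','a9.png');t=snap('top','a9t.png')
o=get_obs();y=o['eef_rot'][2];P=o['ee_pos']+np.array([np.cos(y),np.sin(y),0])*.149;P[2]=.1
print('pred',P,proj(c,[P]),proj(t,[P]))
a=cv2.imread('pics/a9.png');cv2.imwrite('pics/a9c.png',cv2.resize(a[190:250,320:380],None,fx=10,fy=10,interpolation=2)[:600])
a=cv2.imread('pics/a9t.png');cv2.imwrite('pics/a9tc.png',cv2.resize(a[180:240,155:215],None,fx=10,fy=10,interpolation=2))
"
```

```text
t 16.52 [0.4213 0.1131 0.0727] [-3.1407e+00 -9.0000e-04  1.0480e+00] F [-0.3  0.4 -4.2] w 0.0171
pred [0.49577493 0.2421734  0.1       ] [[351.54011366 208.02484917]] [[179.15965275 204.13452739]]
```

View pics/a9c.png

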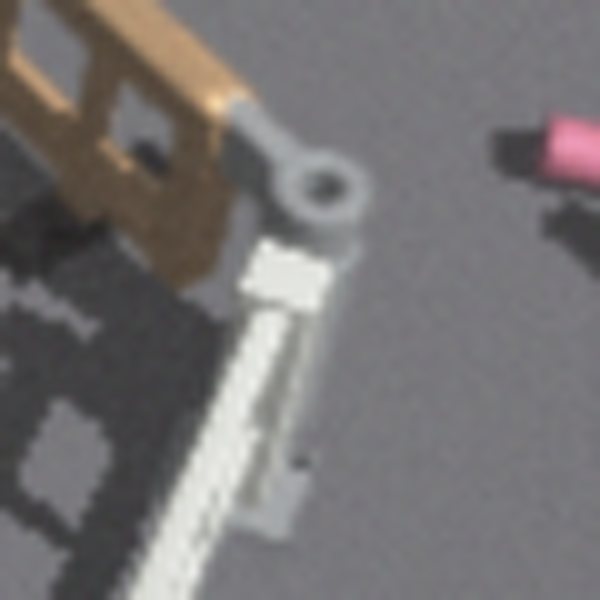

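View pics/a9tc.png

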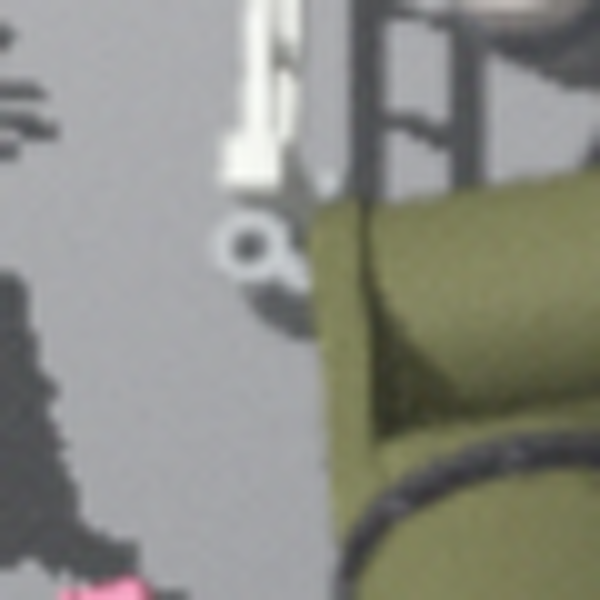

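{"name": "servo_tool", "arguments": {"moves": [[[0, 0, 0, 0, 0, 0.002, 1], [0, 0, 0, 0, 0, 0.002, 1], [0, 0, 0, 0, 0, 0.003, 1], [0, 0, 0, 0, 0, 0.003, 1]]]}}

```text
time_s: 16.95
ee_pos: [0.4221, 0.1128, 0.0724]
eef_rot: [3.141, -0.001, 1.048]
force: [-3.3, -6.1, 10.6]
grip_width: 0.0172
```

```bash
python3 -c "
from h import *
st()"
```

```text
t 16.95 [0.4221 0.1128 0.0724] [ 3.1405e+00 -1.4000e-03  1.0480e+00] F [-3.3 -6.1 10.6] w 0.0172
```

{"name": "servo_tool", "arguments": {"moves": [[[0, 0, 0, 0, 0, 0, 0.5], [0, 0, 0, 0, 0, 0, 0.5], [0, 0, 0, 0, 0, 0, 0.5], [0, 0, 0, 0, 0, 0, 0.5], [0, 0, 0, 0, 0, -0.05, 0.5], [0, 0, 0, 0, 0, -0.13, 0.5], [0, 0, 0, 0, 0, -0.21, 0.5], [0, 0, 0, 0, 0, -0.29, 0.5], [0, 0, 0, -0.08, 0, -0.3, 0.5], [0, 0, 0, -0.16, 0, -0.3, 0.5], [0, 0, 0, -0.24, 0, -0.3, 0.5]]]}}

```text
time_s: 17.87
ee_pos: [0.361, 0.008, 0.2226]
eef_rot: [3.139, -0.002, 1.05]
force: [0.8, -0.2, 0.2]
grip_width: 0.0471
```

```bash
python3 -c "
from h import *
st();c=snap('scene','c1.png');t=snap('top','c1t.png')
for P in([.4958,.242,.1],[.4958,.242,.076],[.4968,.242,.076],[.4958,.243,.076]): print(P,proj(c,[P]),proj(t,[P]))
a=cv2.imread('pics/c1.png');cv2.imwrite('pics/c1c.png',cv2.resize(a[190:250,320:380],None,fx=10,fy=10,interpolation=2)[:600])
a=cv2.imread('pics/c1t.png');cv2.imwrite('pics/c1tc.png',cv2.resize(a[180:240,155:215],None,fx=10,fy=10,interpolation=2))
"
```

```text
t 17.87 [0.361  0.008  0.2226] [ 3.1395e+00 -1.9000e-03  1.0500e+00] F [ 0.8 -0.2  0.2] w 0.0471
[0.4958, 0.242, 0.1] [[351.47697737 208.00988412]] [[179.2073994  204.12767159]]
[0.4958, 0.242, 0.076] [[350.04811915 213.38543501]] [[180.32900791 205.49457257]]
[0.4968, 0.242, 0.076] [[349.94065344 213.63617321]] [[180.33886671 205.22994426]]
[0.4958, 0.243, 0.076] [[350.39130477 213.50770213]] [[180.05917146 205.49527655]]
```

View pics/c1c.png

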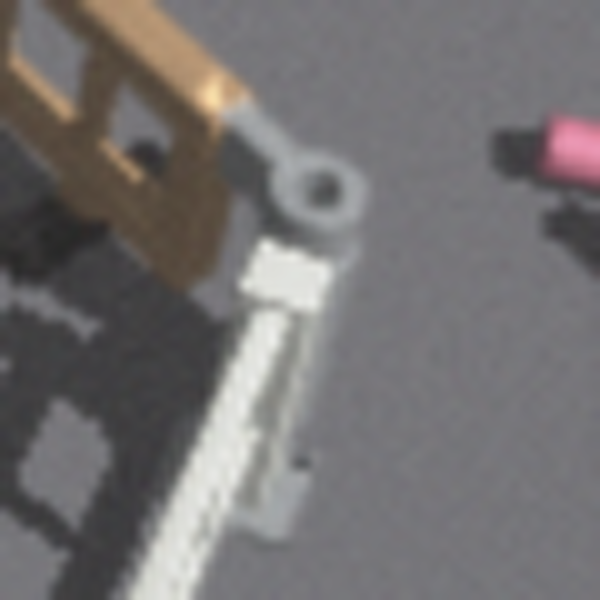

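View pics/c1tc.png

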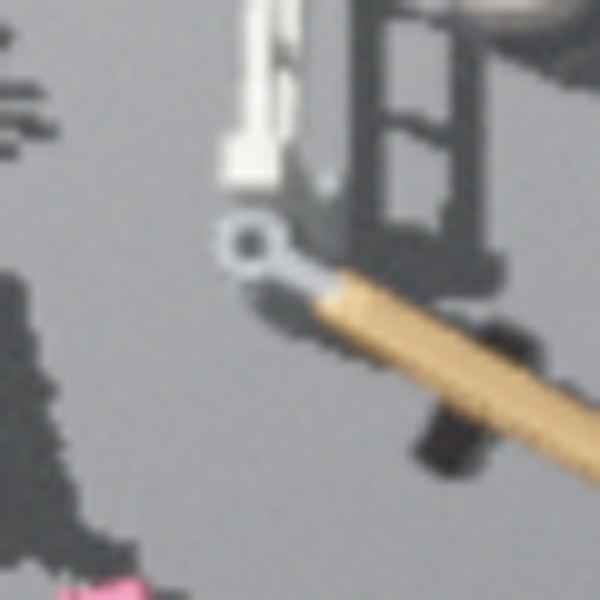

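View pics/c1t.png

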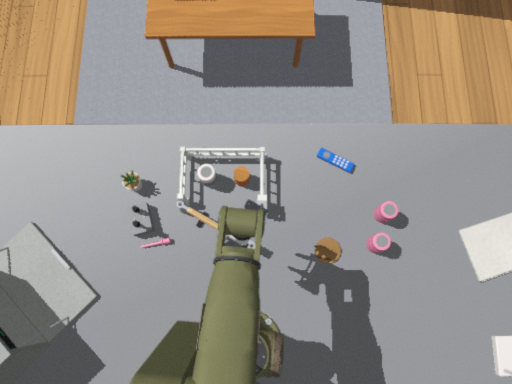

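```bash
python3 - <<'E'
from h import *
c=camera('scene');t=camera('top')
a=cv2.cvtColor(t['color'],cv2.COLOR_RGB2BGR);b=cv2.cvtColor(c['color'],cv2.COLOR_RGB2BGR)
cv2.imwrite('pics/p_t.png',cv2.resize(a[195:255,120:180],None,fx=10,fy=10,interpolation=2))
cv2.imwrite('pics/p_s.png',cv2.resize(b[190:250,370:430],None,fx=10,fy=10,interpolation=2))
E
```

```text
(no output)
```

View pics/p_t.png

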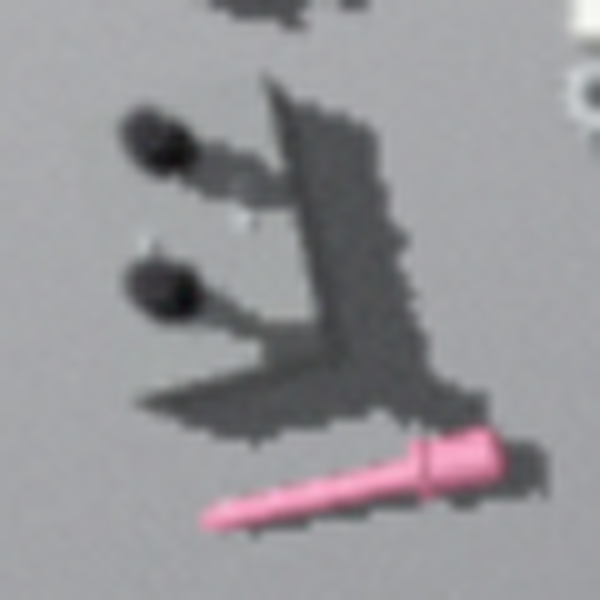

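View pics/p_s.png

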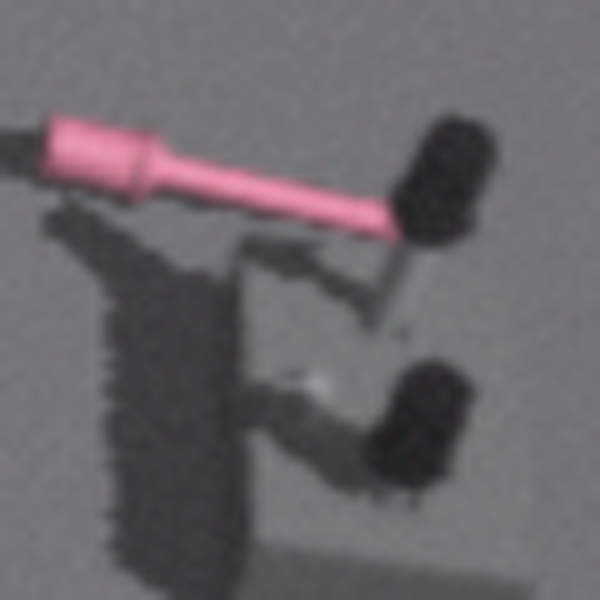

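```bash
python3 - <<'E'
from h import *
c=camera('scene');t=camera('top')
s=lambda x,y:cr((x,y),10,(370,190)); p=lambda x,y:cr((x,y),10,(120,195))
for n,a,b,z in(('long',s(445,180),p(163,290),.106),('short',s(420,425),p(160,143),.076)):
    A,B=onz(c,[a],z)[0],onz(t,[b],z)[0]
    print(n,tri(c,a,t,b),A,B,(A+B)/2)
E
```

```text
long (array([0.4234659 , 0.39591042, 0.10514807]), np.float64(0.0016909666961623774)) [0.42392088 0.3966713  0.106     ] [0.42344335 0.39480583 0.106     ] [0.42368211 0.39573856 0.106     ]
short (array([0.48377076, 0.40979274, 0.07389861]), np.float64(0.0029333761177390227)) [0.48498875 0.41104783 0.076     ] [0.48354146 0.40769355 0.076     ] [0.48426511 0.40937069 0.076     ]
```

```bash
python3 - <<'E'
from h import *
st();plan((.4237,.3957,.2,.75))
E
```

```text
t 18.17 [0.3623 0.0092 0.2222] [ 3.1407e+00 -1.5000e-03  1.0486e+00] F [-0.9  0.1  0.3] w 0.0469
[0.0004, -0.0011, 0.1901, 0.7311, -0.2791, 0.0453] dist 0.392 q6 1.57
```

{"name": "servo_tool", "arguments": {"moves": [[[0, 0, 0.02, 0.07, -0.03, 0, 0.5], [0, 0, 0.04, 0.14, -0.05, 0, 0.5], [0, 0, 0.06, 0.21, -0.08, 0, 0.5], [0, 0, 0.08, 0.28, -0.11, 0, 0.5], [0, 0, 0.1, 0.36, -0.14, 0, 0.5], [0, 0, 0.12, 0.44, -0.17, 0, 0.5], [0, 0, 0.14, 0.52, -0.2, 0, 0.5], [0, 0, 0.16, 0.6, -0.23, 0.02, 0.5], [0, 0, 0.19, 0.67, -0.26, 0.03, 0.5], [0, 0, 0.19, 0.731, -0.279, 0.045, 0.5], [0, 0, 0.19, 0.731, -0.279, 0.045, 0.5], [0, 0, 0.19, 0.731, -0.279, 0.045, 0.5]]]}}

```text
time_s: 19.17
ee_pos: [0.4224, 0.3977, 0.198]
eef_rot: [3.141, 0.002, 0.754]
force: [-0.4, -1.0, -0.4]
grip_width: 0.047
```

```bash
python3 - <<'E'
from h import *
st();plan((.4237,.3957,.15,.75),(.4237,.3957,.099,.75))
E
```

```text
t 19.17 [0.4224 0.3977 0.198 ] [3.1414e+00 1.5000e-03 7.5400e-01] F [-0.4 -1.  -0.4] w 0.0470
[0.0001, 0.001, 0.0026, -0.0008, 0.0047, 0.096] dist 0.048 q6 1.57
[0.0001, 0.001, 0.0026, -0.0006, 0.0046, 0.198] dist 0.099 q6 1.57
```

{"name": "servo_tool", "arguments": {"moves": [[[0, 0.001, 0, -0.001, 0.005, 0, 0.5], [0, 0.001, 0, -0.001, 0.005, 0.06, 0.5], [0, 0.001, 0, -0.001, 0.005, 0.096, 0.5], [0, 0.001, 0, -0.001, 0.005, 0.096, 0.5]]]}}

```text
time_s: 19.5
ee_pos: [0.4225, 0.3939, 0.147]
eef_rot: [-3.142, 0.005, 0.754]
force: [-0.3, -0.2, -0.5]
grip_width: 0.0471
```

```bash
python3 - <<'E'
from h import *
st();plan((.4237,.3957,.099,.75))
c=snap('scene','d1.png');a=cv2.imread('pics/d1.png');cv2.imwrite('pics/d1c.png',cv2.resize(a[150:250,360:460],None,fx=6,fy=6,interpolation=2))
E
```

```text
t 19.50 [0.4225 0.3939 0.147 ] [-3.1415  0.0048  0.7537] F [-0.3 -0.2 -0.5] w 0.0471
[-0.0, 0.0031, 0.0023, 0.0047, -0.0011, 0.096] dist 0.048 q6 1.57
```

View pics/d1c.png

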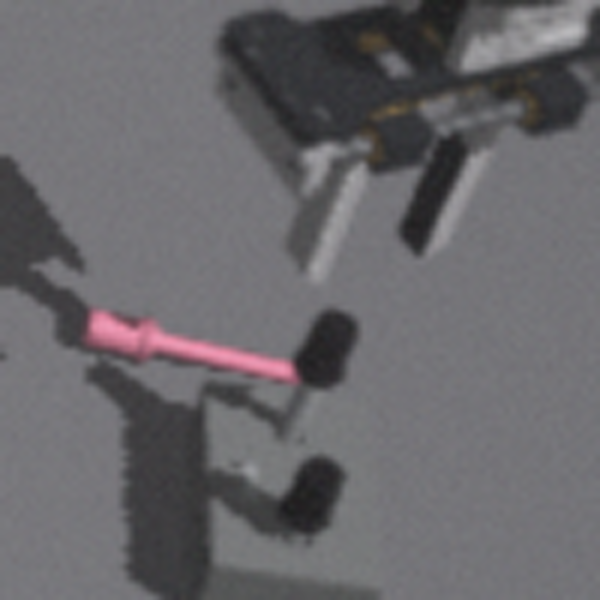

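```bash
python3 - <<'E'
from h import *
st();c=camera('scene');t=snap('top','d1t.png');p=get_obs()['ee_pos'];q=p.copy();q[2]=.122
f=lambda P:(proj(c,[P])[0]-[360,150]+.5)*6-.5
print(f(p),f(q),f([.4237,.3957,.122]))
E
```

```text
t 19.55 [0.4232 0.3945 0.1494] [3.1415e+00 2.2000e-03 7.5360e-01] F [ 0.1 -1.1  0. ] w 0.0469
[351.88100904 282.67058237] [333.53095851 325.0959082 ] [334.3669155  324.52607829]
```

{"name": "servo_tool", "arguments": {"moves": [[[0, 0.003, 0, 0.003, -0.001, 0.04, 0.5], [0, 0.003, 0, 0.003, -0.001, 0.08, 0.5], [0, 0.003, 0, 0.003, -0.001, 0.098, 0.5], [0, 0.003, 0, 0.003, -0.001, 0.099, 0.5], [0, 0.003, 0, 0.003, -0.001, 0.099, 1], [0, 0.003, 0, 0.003, -0.001, 0.099, 1], [0, 0.003, 0, 0.003, -0.001, 0.099, 1], [0, 0.003, 0, 0.003, -0.001, 0.099, 1], [0, 0.003, 0, 0.003, -0.001, 0.099, 1], [0, 0.003, 0, 0.003, -0.001, 0.099, 1]]], "squeeze": 30}}

```text
time_s: 20.48
ee_pos: [0.4251, 0.397, 0.1026]
eef_rot: [3.141, -0.007, 0.754]
force: [1.1, -0.5, -0.8]
grip_width: 0.0102
```

```bash
python3 - <<'E'
from h import *
st();plan((.4237,.3957,.23,.75))
E
```

```text
t 20.48 [0.4251 0.397  0.1026] [ 3.1412 -0.0071  0.7538] F [ 1.1 -0.5 -0.8] w 0.0102
[0.0002, -0.0045, 0.0024, -0.002, 0.0001, -0.2549] dist 0.127 q6 1.57
```

```bash
python3 - <<'E'
from h import *
c=snap('scene','d2.png');a=cv2.imread('pics/d2.png');cv2.imwrite('pics/d2c.png',cv2.resize(a[150:250,360:460],None,fx=6,fy=6,interpolation=2))
t=snap('top','d2t.png');a=cv2.imread('pics/d2t.png');cv2.imwrite('pics/d2tc.png',cv2.resize(a[180:260,100:180],None,fx=7,fy=7,interpolation=2))
st()
E
```

```text
t 20.58 [0.4251 0.3969 0.1024] [ 3.1413 -0.0069  0.7537] F [0.2 0.2 0.6] w 0.0025
```

View pics/d2c.png

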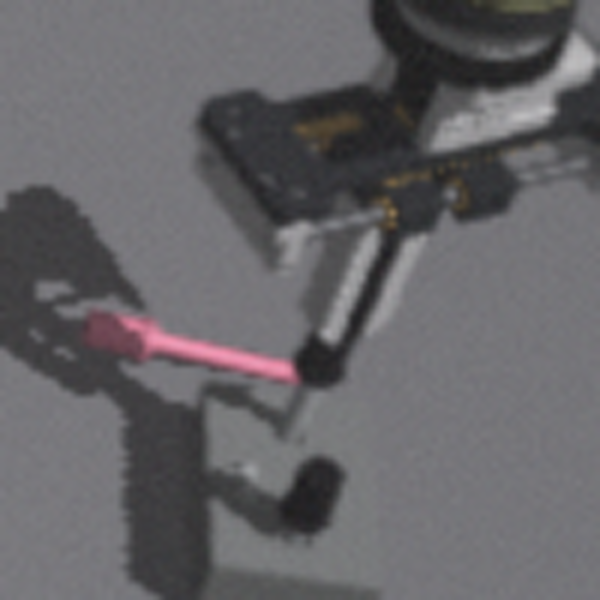

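View pics/d2tc.png

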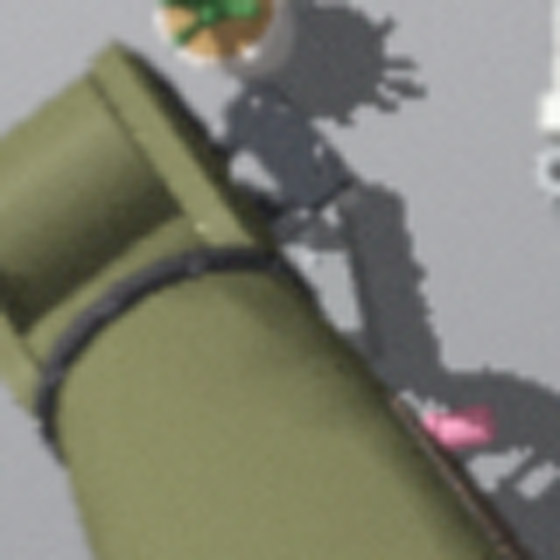

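```bash
python3 - <<'E'
from h import *
c=camera('scene');t=camera('top');st();p=get_obs()['ee_pos']
f=lambda P:(proj(c,[P])[0]-[360,150]+.5)*6-.5
print(f(p),f(p+[0,0,.0188]),f([.4237,.3957,.122]),f([.4237,.3957,.09]),f([.4237,.3957,.096]))
print(get_obs()['qpos'])
E
```

```text
t 20.68 [0.425  0.3969 0.1023] [ 3.1412 -0.0067  0.7537] F [0.2 0.2 0. ] w 0.0004
[324.6016423  354.79641282] [335.89107097 328.77247322] [334.3669155  324.52607829] [315.34485    368.53285206] [318.85345786 360.41159771]
[6.88174881e-01 4.42967901e-01 1.52610211e+00 8.99033992e-05
 1.16576368e+00 1.50524433e+00]
```

```bash
python3 - <<'E'
import cv2
a=cv2.imread('pics/d2.png');cv2.imwrite('pics/d2d.png',cv2.resize(a[185:225,400:440],None,fx=15,fy=15,interpolation=2))
E
```

```text
(no output)
```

View pics/d2d.png

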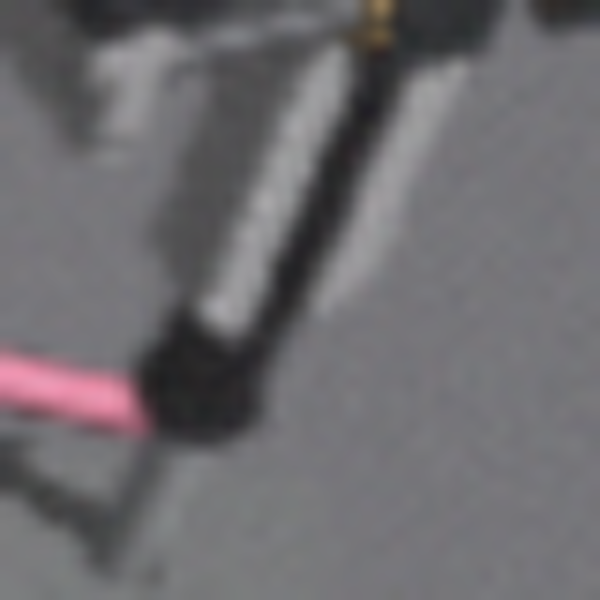

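```bash
python3 - <<'E'
from h import *
c=camera('scene');t=camera('top')
print(proj(c,[[.4597,-.1905,.2203],[.4597,-.1905+.0535,.2203],[.4597,-.1905-.0535,.2203],[.4597+.01,-.1905,.2203],[.4597,-.1905,.2303]]), 'obs mid',(218.4,117.4))
a=cv2.imread('pics/a5.png');cv2.imwrite('pics/a5d.png',cv2.resize(a[75:130,185:255],None,fx=10,fy=10,interpolation=2))
print((proj(c,[[.4597,-.1905+.047,.2203],[.4597,-.1905-.047,.2203]])-[185,75]+.5)*10)
E
```

```text
[[218.75699479 122.71198573]
 [235.09270287 128.0168603 ]
 [202.79388696 117.5226972 ]
 [217.09125477 124.7221742 ]
 [218.56390147 120.03048284]] obs mid (218.4, 117.4)
[[485.87488677 528.65987316]
 [202.14042875 436.47184003]]
```

View pics/a5d.png

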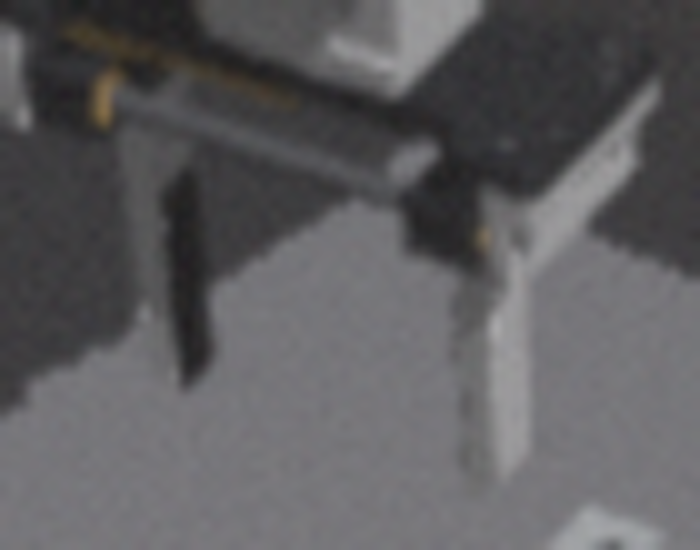

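```bash
python3 - <<'E'
from h import *
st();plan((.4237,.3957,.125,.75),(.4237,.3957,.082,.75))
E
```

```text
t 20.78 [0.425  0.3969 0.1022] [ 3.1412 -0.0066  0.7537] F [0.7 0.  0.7] w 0.0004
[0.0002, -0.0042, 0.0023, -0.0032, -0.0001, -0.0456] dist 0.023 q6 1.57
[0.0002, -0.0042, 0.0023, -0.0038, -0.0001, 0.0404] dist 0.020 q6 1.57
```

{"name": "servo_tool", "arguments": {"moves": [[[0, -0.004, 0, -0.003, 0, -0.02, 1], [0, -0.004, 0, -0.003, 0, -0.045, 0.5], [0, -0.004, 0, -0.003, 0, -0.045, 0.5], [0, -0.004, 0, -0.003, 0, -0.045, 0.5], [0, -0.004, 0, -0.003, 0, -0.045, 0.5], [0, -0.004, 0, -0.003, 0, -0.045, 0.5], [0, -0.004, 0, -0.003, 0, -0.045, 0.5], [0, -0.004, 0, -0.003, 0, -0.045, 0.5]]]}}

```text
time_s: 21.45
ee_pos: [0.4237, 0.3957, 0.1243]
eef_rot: [3.141, 0.0, 0.754]
force: [-0.4, 0.5, -0.1]
grip_width: 0.0435
```

```bash
python3 - <<'E'
from h import *
st();plan((.4237,.3957,.082,.75))
c=snap('scene','d3.png');a=cv2.imread('pics/d3.png');cv2.imwrite('pics/d3c.png',cv2.resize(a[150:250,360:460],None,fx=6,fy=6,interpolation=2))
E
```

```text
t 21.45 [0.4237 0.3957 0.1243] [3.1413e+00 2.0000e-04 7.5370e-01] F [-0.4  0.5 -0.1] w 0.0435
[0.0002, 0.0001, 0.0023, 0.0, -0.0001, 0.0846] dist 0.042 q6 1.57
```

View pics/d3c.png

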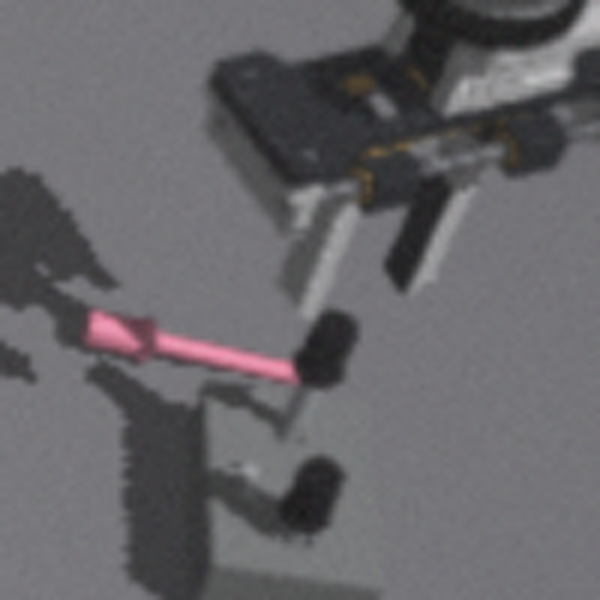

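Consistent with tips about 18 mm shorter than the reported TCP. Descend to 0.082.

{"name": "servo_tool", "arguments": {"moves": [[[0, 0, 0, 0, 0, 0.03, 0.5], [0, 0, 0, 0, 0, 0.06, 0.5], [0, 0, 0, 0, 0, 0.08, 0.5], [0, 0, 0, 0, 0, 0.085, 0.5], [0, 0, 0, 0, 0, 0.085, 0.7], [0, 0, 0, 0, 0, 0.085, 1], [0, 0, 0, 0, 0, 0.085, 1], [0, 0, 0, 0, 0, 0.085, 1], [0, 0, 0, 0, 0, 0.085, 1], [0, 0, 0, 0, 0, 0.085, 1], [0, 0, 0, 0, 0, 0.085, 1], [0, 0, 0, 0, 0, 0.085, 1]]], "squeeze": 30}}

```text
time_s: 22.5
ee_pos: [0.424, 0.3958, 0.0824]
eef_rot: [3.141, -0.001, 0.754]
force: [1.1, -0.2, 3.5]
grip_width: 0.0187
```

```bash
python3 - <<'E'
from h import *
st();plan((.4237,.3957,.21,.75))
E
```

```text
t 22.50 [0.424  0.3958 0.0824] [ 3.1411e+00 -8.0000e-04  7.5370e-01] F [ 1.1 -0.2  3.5] w 0.0187
[0.0003, -0.0005, 0.0023, -0.0004, -0.0001, -0.2553] dist 0.128 q6 1.57
```

{"name": "servo_tool", "arguments": {"moves": [[[0, 0, 0, 0, 0, -0.04, 1], [0, 0, 0, 0, 0, -0.1, 1], [0, 0, 0, 0, 0, -0.16, 1], [0, 0, 0, 0, 0, -0.22, 1], [0, 0, 0, 0, 0, -0.255, 1], [0, 0, 0, 0, 0, -0.255, 1], [0, 0, 0, 0, 0, -0.255, 1]]]}}

```text
time_s: 23.08
ee_pos: [0.4238, 0.3958, 0.2097]
eef_rot: [3.141, -0.001, 0.754]
force: [-1.0, 0.1, -1.6]
grip_width: 0.019
```

```bash
python3 - <<'E'
from h import *
st();plan((.496,.2425,.21,.75))
c=snap('scene','d4.png');t=snap('top','d4t.png');a=cv2.imread('pics/d4.png');cv2.imwrite('pics/d4c.png',cv2.resize(a[130:230,360:460],None,fx=6,fy=6,interpolation=2))
E
```

```text
t 23.08 [0.4238 0.3958 0.2097] [ 3.1411e+00 -1.3000e-03  7.5370e-01] F [-1.   0.1 -1.6] w 0.0190
[0.0003, -0.0008, 0.0024, -0.1047, 0.3224, -0.0005] dist 0.169 q6 1.28
```

View pics/d4c.png

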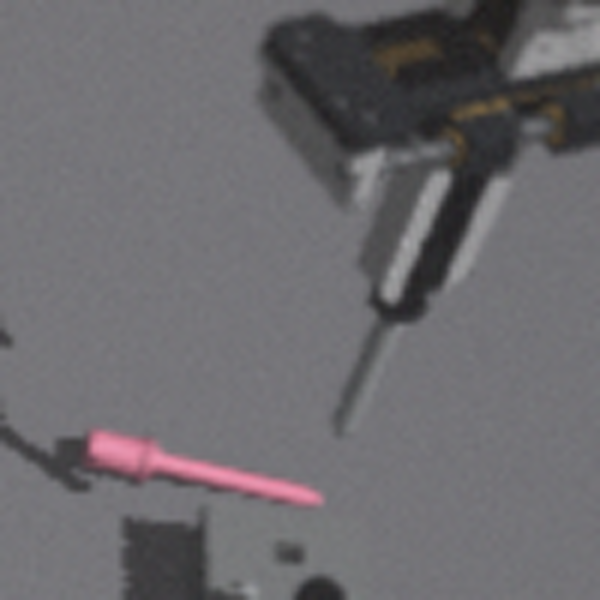

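{"name": "servo_tool", "arguments": {"moves": [[[0, 0, 0, -0.02, 0.06, 0, 1], [0, 0, 0, -0.04, 0.12, 0, 1], [0, 0, 0, -0.06, 0.18, 0, 1], [0, 0, 0, -0.08, 0.24, 0, 1], [0, 0, 0, -0.1, 0.3, 0, 1], [0, 0, 0, -0.105, 0.322, 0, 1], [0, 0, 0, -0.105, 0.322, 0.02, 1], [0, 0, 0, -0.105, 0.322, 0.04, 1], [0, 0, 0, -0.105, 0.322, 0.04, 1]]]}}

```text
time_s: 23.93
ee_pos: [0.4937, 0.2425, 0.1848]
eef_rot: [-3.14, 0.006, 0.754]
force: [0.3, 0.5, -1.7]
grip_width: 0.0189
```

```bash
python3 - <<'E'
from h import *
st()
c=snap('scene','d5.png');t=snap('top','d5t.png');a=cv2.imread('pics/d5.png');cv2.imwrite('pics/d5c.png',cv2.resize(a[170:230,320:380],None,fx=10,fy=10,interpolation=2))
a=cv2.imread('pics/d5t.png');cv2.imwrite('pics/d5tc.png',cv2.resize(a[180:240,155:215],None,fx=10,fy=10,interpolation=2))
p=get_obs()['ee_pos']
for z in (p[2]-.0774,.1,p[2]+.0136-.006): 
  q=[p[0],p[1],z];print(z,(proj(c,[q])-[320,170]+.5)*10,(proj(t,[q])-[155,180]+.5)*10)
E
```

```text
t 23.93 [0.4937 0.2425 0.1848] [-3.1399  0.0061  0.7544] F [ 0.3  0.5 -1.7] w 0.0189
0.10973376703299009 [[330.62886976 360.56770886]] [[239.58273904 244.36132613]]
0.1 [[324.68476409 382.81969346]] [[244.24635731 250.00130361]]
0.19473376703299008 [[385.78901554 154.44533619]] [[196.29819346 192.00094078]]
```

View pics/d5c.png

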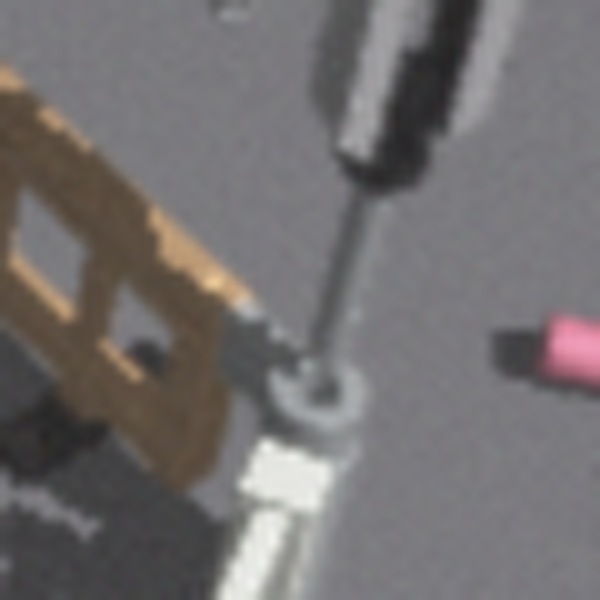

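View pics/d5tc.png

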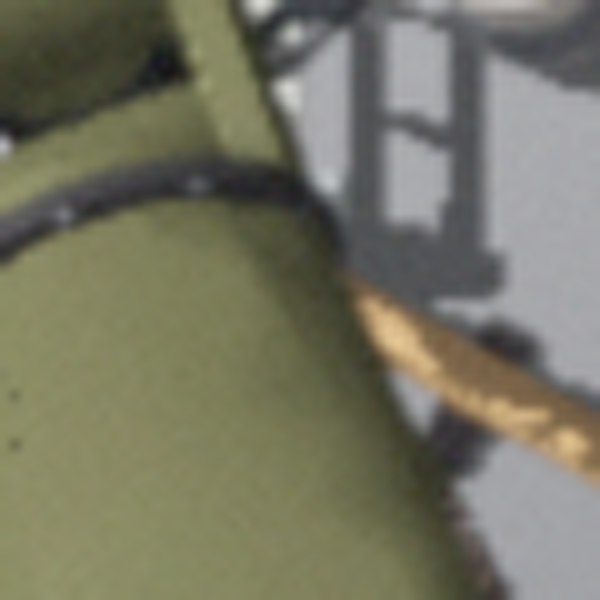

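```bash
python3 - <<'E'
from h import *
st();plan((.496,.2425,.186,.7536))
E
```

```text
t 24.03 [0.4944 0.243  0.1871] [-3.141   0.0036  0.7551] F [ 0.4 -0.1 -1.1] w 0.0183
[-0.0004, 0.0023, 0.001, 0.0017, 0.0029, 0.0023] dist 0.002 q6 1.27
```

{"name": "servo_tool", "arguments": {"moves": [[[0, 0.002, 0.001, 0.002, 0.003, 0.002, 1], [0, 0.002, 0.001, 0.002, 0.003, 0.002, 1], [0, 0.002, 0.001, 0.002, 0.003, 0.002, 1], [0, 0.002, 0.001, 0.002, 0.003, 0.002, 1], [0, 0.002, 0.001, 0.002, 0.003, 0.002, 1]]]}}

```text
time_s: 24.45
ee_pos: [0.4962, 0.2427, 0.1863]
eef_rot: [-3.141, 0.0, 0.754]
force: [-0.1, 0.3, -0.7]
grip_width: 0.0185
```

```bash
cat >> h.py <<'E'
def pinview(f,x0=320,y0=170,dz=.0774):
    st(); c=snap('scene',f+'.png');a=cv2.imread('pics/'+f+'.png');cv2.imwrite('pics/'+f+'c.png',cv2.resize(a[y0:y0+60,x0:x0+60],None,fx=10,fy=10,interpolation=2))
    o=get_obs();p=o['ee_pos'];R=Ro.from_euler('xyz',o['eef_rot'])
    for L in(dz,dz-.085,dz-.055): 
        q=p+R.apply([0,0,L]);print(q.round(4),((proj(c,[q])-[x0,y0]+.5)*10).round(0))
E
python3 -c "
from h import *
pinview('d6')"
```

```text
t 24.45 [0.4962 0.2427 0.1863] [-3.1412e+00  2.0000e-04  7.5370e-01] F [-0.1  0.3 -0.7] w 0.0185
[0.4961 0.2427 0.1089] [[327. 366.]]
[0.4962 0.2426 0.1939] [[382. 161.]]
[0.4962 0.2427 0.1639] [[362. 236.]]
```

View pics/d6c.png

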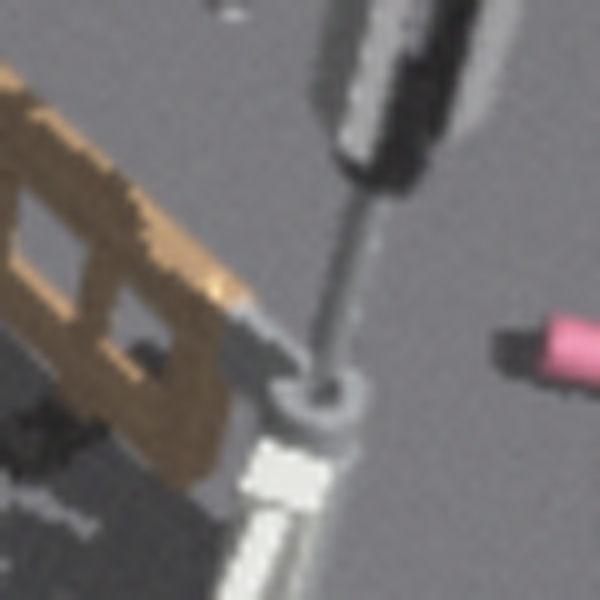

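{"name": "servo_tool", "arguments": {"moves": [[[0, 0, 0, 0, 0, 0.006, 1], [0, 0, 0, 0, 0, 0.012, 1], [0, 0, 0, 0, 0, 0.018, 1], [0, 0, 0, 0, 0, 0.024, 1], [0, 0, 0, 0, 0, 0.028, 1], [0, 0, 0, 0, 0, 0.028, 1]]]}}

```text
time_s: 25.0
ee_pos: [0.496, 0.2426, 0.1717]
eef_rot: [-3.141, 0.001, 0.754]
force: [-0.3, 0.3, -1.7]
grip_width: 0.0186
```

```bash
python3 -c "
from h import *
pinview('d7')"
```

```text
t 25.00 [0.496  0.2426 0.1717] [-3.1408e+00  1.0000e-03  7.5350e-01] F [-0.3  0.3 -1.7] w 0.0186
[0.496  0.2426 0.0946] [[318. 399.]]
[0.4961 0.2426 0.1796] [[372. 197.]]
[0.4961 0.2426 0.1496] [[353. 270.]]
```

View pics/d7c.png

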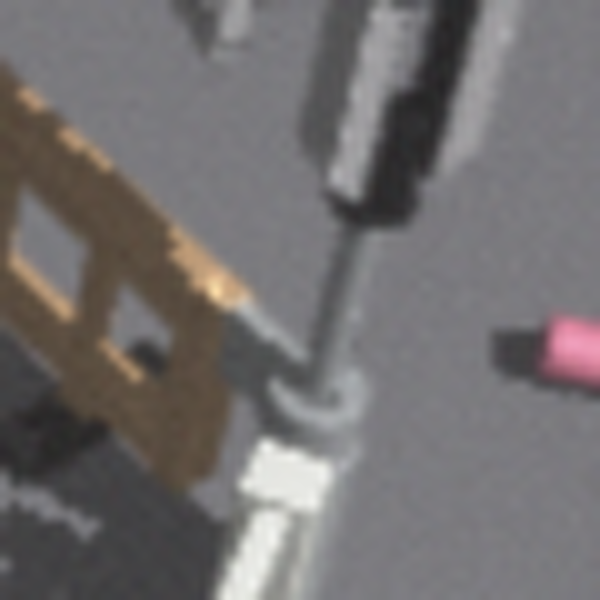

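{"name": "servo_tool", "arguments": {"moves": [[[0, 0, 0, 0, 0, 0.006, 1], [0, 0, 0, 0, 0, 0.012, 1], [0, 0, 0, 0, 0, 0.018, 1], [0, 0, 0, 0, 0, 0.024, 1], [0, 0, 0, 0, 0, 0.03, 1], [0, 0, 0, 0, 0, 0.03, 1]]]}}

```text
time_s: 25.55
ee_pos: [0.4958, 0.2425, 0.1562]
eef_rot: [-3.141, 0.002, 0.754]
force: [0.4, 0.4, -1.6]
grip_width: 0.0182
```

```bash
python3 -c "
from h import *
pinview('d8')"
```

```text
t 25.55 [0.4958 0.2425 0.1562] [-3.1406e+00  1.6000e-03  7.5350e-01] F [ 0.4  0.4 -1.6] w 0.0182
[0.4958 0.2426 0.0792] [[309. 432.]]
[0.496  0.2426 0.1642] [[362. 234.]]
[0.4959 0.2426 0.1342] [[343. 307.]]
```

View pics/d8c.png

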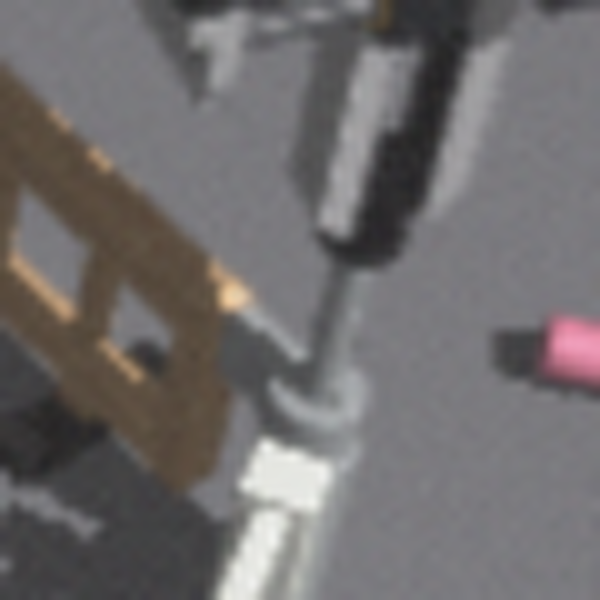

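Entering the knuckle freely, no force. Continue into the barrel.

{"name": "servo_tool", "arguments": {"moves": [[[0, 0, 0, 0, 0, 0.006, 1], [0, 0, 0, 0, 0, 0.012, 1], [0, 0, 0, 0, 0, 0.018, 1], [0, 0, 0, 0, 0, 0.024, 1], [0, 0, 0, 0, 0, 0.03, 1], [0, 0, 0, 0, 0, 0.03, 1]]]}}

```text
time_s: 26.1
ee_pos: [0.4954, 0.2427, 0.1409]
eef_rot: [-3.14, 0.002, 0.754]
force: [-2.9, 2.0, -2.7]
grip_width: 0.0187
```

```bash
python3 -c "
from h import *
pinview('d9')"
```

```text
t 26.10 [0.4954 0.2427 0.1409] [-3.1398e+00  2.3000e-03  7.5370e-01] F [-2.9  2.  -2.7] w 0.0187
[0.4952 0.2426 0.0635] [[301. 465.]]
[0.4954 0.2426 0.1485] [[353. 271.]]
[0.4953 0.2426 0.1185] [[334. 342.]]
```

View pics/d9c.png

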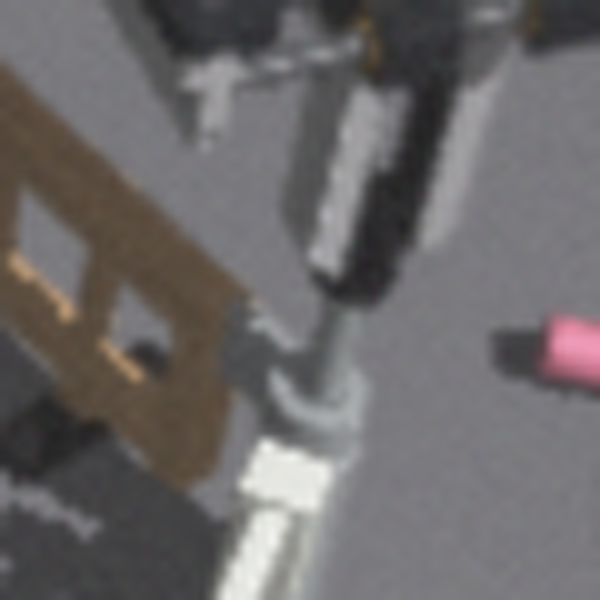

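{"name": "servo_tool", "arguments": {"moves": [[[0, 0, 0, 0, -0.001, 0.008, 1], [0, 0, 0, 0, -0.001, 0.016, 1], [0, 0, 0, 0, -0.001, 0.024, 1], [0, 0, 0, 0, -0.001, 0.032, 1], [0, 0, 0, 0, -0.001, 0.04, 1], [0, 0, 0, 0, -0.001, 0.048, 1], [0, 0, 0, 0, -0.001, 0.056, 1], [0, 0, 0, 0, -0.001, 0.056, 1]]]}}

```text
time_s: 26.82
ee_pos: [0.4947, 0.2428, 0.1119]
eef_rot: [-3.14, 0.004, 0.754]
force: [-1.0, 0.9, -2.8]
grip_width: 0.0187
```

```bash
python3 -c "
from h import *
pinview('d10')"
```

```text
t 26.82 [0.4947 0.2428 0.1119] [-3.1395  0.0036  0.7536] F [-1.   0.9 -2.8] w 0.0187
[0.4944 0.2427 0.0348] [[286. 525.]]
[0.4947 0.2428 0.1198] [[336. 338.]]
[0.4946 0.2427 0.0898] [[318. 406.]]
```

{"name": "servo_tool", "arguments": {"moves": [[[0, 0.001, 0, 0, 0, 0.008, 1], [0, 0.002, 0, 0, 0, 0.016, 1], [0, 0.002, 0, 0, 0, 0.024, 1], [0, 0.002, 0, 0, 0, 0.03, 1], [0, 0.002, 0, 0, 0, 0.034, 1], [0, 0.002, 0, 0, 0, 0.038, 1], [0, 0.002, 0, 0, 0, 0.042, 1], [0, 0.002, 0, 0, 0, 0.042, 1]]]}}

```text
time_s: 27.53
ee_pos: [0.4953, 0.2434, 0.092]
eef_rot: [-3.14, -0.002, 0.754]
force: [-1.0, 3.7, 7.6]
grip_width: 0.0184
```

```bash
python3 -c "
from h import *
pinview('d11')"
```

```text
t 27.53 [0.4953 0.2434 0.092 ] [-3.1398e+00 -2.1000e-03  7.5360e-01] F [-1.   3.7  7.6] w 0.0184
[0.4953 0.2436 0.0146] [[277. 570.]]
[0.4953 0.2434 0.0996] [[325. 386.]]
[0.4953 0.2434 0.0696] [[307. 453.]]
```

View pics/d11c.png

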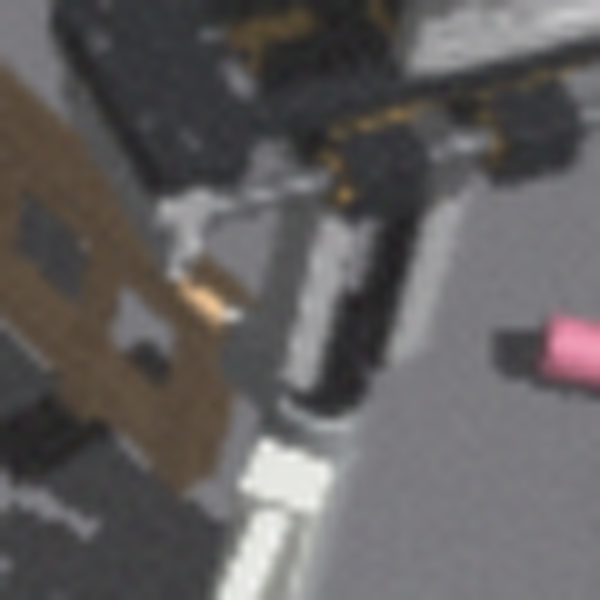

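{"name": "servo_tool", "arguments": {"moves": [[[0, 0, 0, 0, 0, 0, 0.6], [0, 0, 0, 0, 0, 0, 0.6], [0, 0, 0, 0, 0, 0, 0.6], [0, 0, 0, 0, 0, 0, 0.6], [0, 0, 0, 0, 0, -0.04, 0.6], [0, 0, 0, 0, 0, -0.12, 0.6], [0, 0, 0, 0, 0, -0.2, 0.6], [0, 0, 0, 0, 0, -0.26, 0.5], [0, 0, 0, 0, 0, -0.26, 0.5]]]}}

```text
time_s: 28.33
ee_pos: [0.4971, 0.2437, 0.2284]
eef_rot: [3.14, -0.011, 0.754]
force: [-0.5, 0.2, 1.0]
grip_width: 0.0462
```

```bash
python3 -c "
from h import *
st();d=np.array([np.cos(1.048),np.sin(1.048)]);k=np.array([.495,.243])-.15*d
print(k);plan((*k,.2,1.048),(*k,.067,1.048))
snap('scene','e1.png');snap('top','e1t.png')
a=cv2.imread('pics/e1.png');cv2.imwrite('pics/e1c.png',cv2.resize(a[120:260,230:380],None,fx=4,fy=4,interpolation=2))"
```

```text
t 28.33 [0.4971 0.2437 0.2284] [ 3.1398 -0.0107  0.7536] F [-0.5  0.2  1. ] w 0.0462
[0.42010427 0.11303605]
[0.0021, -0.0066, -0.1874, -0.2916, 0.0851, 0.0539] dist 0.154 q6 0.79
[0.0021, -0.0066, -0.1874, -0.2945, 0.0847, 0.3199] dist 0.221 q6 0.79
```

View pics/e1c.png

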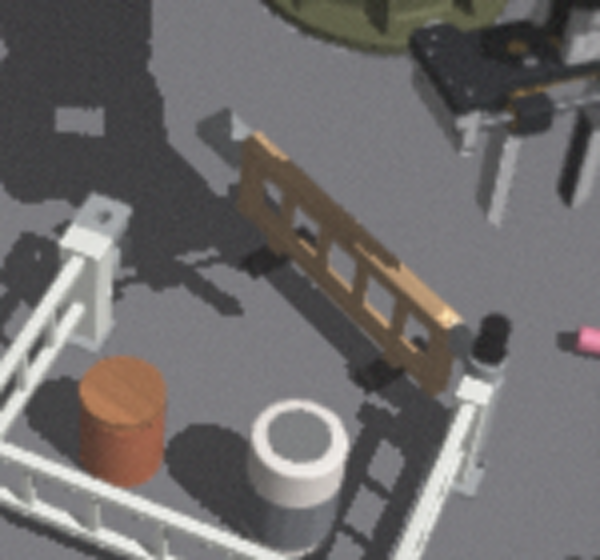

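{"name": "servo_tool", "arguments": {"moves": [[[0, -0.007, -0.05, -0.07, 0.02, 0.02, 0.5], [0, -0.007, -0.1, -0.14, 0.04, 0.03, 0.5], [0, -0.007, -0.15, -0.21, 0.06, 0.04, 0.5], [0, -0.007, -0.187, -0.27, 0.085, 0.054, 0.5], [0, -0.007, -0.187, -0.293, 0.085, 0.1, 0.5], [0, -0.007, -0.187, -0.293, 0.085, 0.17, 0.5], [0, -0.007, -0.187, -0.294, 0.085, 0.24, 0.5], [0, -0.007, -0.187, -0.294, 0.085, 0.3, 0.5], [0, -0.007, -0.187, -0.294, 0.085, 0.32, 0.5], [0, -0.007, -0.187, -0.294, 0.085, 0.32, 0.5], [0, -0.007, -0.187, -0.294, 0.085, 0.32, 0.8], [0, -0.007, -0.187, -0.294, 0.085, 0.32, 1]]], "squeeze": 15}}

```text
time_s: 29.43
ee_pos: [0.4184, 0.1121, 0.0632]
eef_rot: [-3.141, 0.006, 1.047]
force: [0.5, -0.1, -0.4]
grip_width: 0.0368
```

{"name": "servo_tool", "arguments": {"moves": [[[0, 0, 0, 0, 0, 0, 1], [0, 0, 0, 0, 0, 0, 1], [0, 0, 0, 0, 0, 0, 1], [0, 0, 0, 0, 0, 0, 1], [0, 0, 0, 0, 0, 0, 1]]]}}

```text
time_s: 29.85
ee_pos: [0.4196, 0.1121, 0.0642]
eef_rot: [3.139, 0.005, 1.048]
force: [3.3, -4.1, 6.9]
grip_width: 0.0178
```

```bash
python3 -c "
from h import *
st();H=np.array([.495,.243]);p=get_obs()['ee_pos'];r=np.linalg.norm(p[:2]-H);a=np.arctan2(*(H-p[:2])[::-1]);psi=get_obs()['eef_rot'][2];print(r,a,psi)
plan(*[(*(H-r*np.array([np.cos(a+d),np.sin(a+d)])),p[2],psi+d) for d in np.linspace(0,1.571-psi,9)[1:]])"
```

```text
t 29.85 [0.4196 0.1121 0.0642] [3.1392 0.0047 1.0476] F [ 3.3 -4.1  6.9] w 0.0178
0.1511017989723007 1.048127992481388 1.0475866756802148
[0.0014, 0.003, -0.0416, 0.0007, 0.0198, 0.0] dist 0.010 q6 0.70
[0.0013, 0.0031, -0.0833, 0.0026, 0.0394, 0.0001] dist 0.020 q6 0.62
[0.0012, 0.0031, -0.125, 0.0058, 0.0589, 0.0001] dist 0.030 q6 0.55
[0.0011, 0.0031, -0.1666, 0.0103, 0.0782, 0.0001] dist 0.039 q6 0.47
[0.001, 0.0032, -0.2083, 0.0161, 0.0971, 0.0002] dist 0.049 q6 0.40
[0.0009, 0.0032, -0.2499, 0.0231, 0.1156, 0.0002] dist 0.059 q6 0.32
[0.0008, 0.0033, -0.2916, 0.0312, 0.1336, 0.0002] dist 0.069 q6 0.25
[0.0007, 0.0033, -0.3332, 0.0405, 0.151, 0.0002] dist 0.078 q6 0.18
```

{"name": "servo_tool", "arguments": {"moves": [[[0, 0, -0.021, 0, 0.01, 0, 1], [0, 0, -0.042, 0.001, 0.02, 0, 1], [0, 0, -0.063, 0.002, 0.03, 0, 1], [0, 0, -0.083, 0.003, 0.039, 0, 1], [0, 0, -0.104, 0.004, 0.049, 0, 1], [0, 0, -0.125, 0.006, 0.059, 0, 1], [0, 0, -0.146, 0.008, 0.069, 0, 1], [0, 0, -0.167, 0.01, 0.078, 0, 1], [0, 0, -0.188, 0.013, 0.088, 0, 1], [0, 0, -0.208, 0.016, 0.097, 0, 1], [0, 0, -0.229, 0.02, 0.106, 0, 1], [0, 0, -0.25, 0.023, 0.116, 0, 1]]]}}

```text
time_s: 30.85
ee_pos: [0.475, 0.0932, 0.0639]
eef_rot: [-3.14, 0.005, 1.442]
force: [-1.9, -0.1, -2.0]
grip_width: 0.0178
```

```bash
python3 -c "
from h import *
st();H=np.array([.495,.243]);p=get_obs()['ee_pos'];r=np.linalg.norm(p[:2]-H);a=np.arctan2(*(H-p[:2])[::-1]);psi=get_obs()['eef_rot'][2];print(r,a,psi)
plan(*[(*(H-.1511*np.array([np.cos(a+d),np.sin(a+d)])),.065,psi+d) for d in np.linspace(0,1.571-psi,4)[1:]])
c=snap('scene','e2.png')
a=cv2.imread('pics/e2.png');cv2.imwrite('pics/e2c.png',cv2.resize(a[120:260,230:380],None,fx=4,fy=4,interpolation=2))"
```

```text
t 30.85 [0.475  0.0932 0.0639] [-3.1401  0.0053  1.4419] F [-1.9 -0.1 -2. ] w 0.0178
0.1511733461682632 1.4383353709453723 1.4418911738260325
[-0.001, 0.0033, -0.0274, 0.0004, 0.013, -0.0022] dist 0.007 q6 0.28
[-0.0011, 0.0033, -0.0548, 0.0012, 0.026, -0.0022] dist 0.013 q6 0.23
[-0.0012, 0.0033, -0.0822, 0.0025, 0.0389, -0.0022] dist 0.020 q6 0.18
```

View pics/e2c.png

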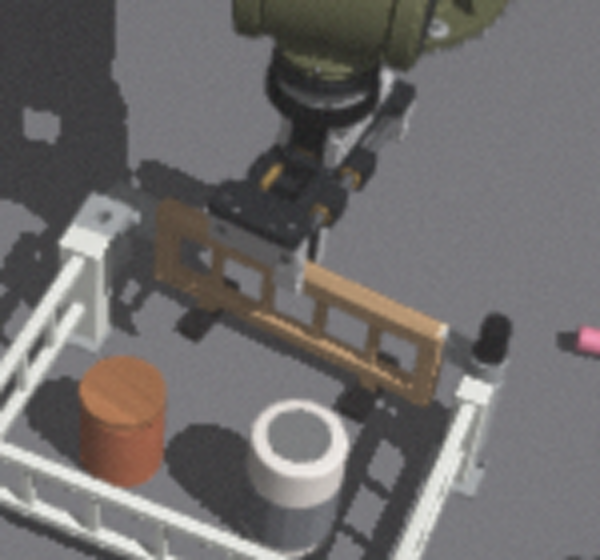

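{"name": "servo_tool", "arguments": {"moves": [[[0, 0.003, -0.014, 0, 0.007, -0.001, 1], [0, 0.003, -0.027, 0, 0.013, -0.002, 1], [0, 0.003, -0.041, 0.001, 0.02, -0.002, 1], [0, 0.003, -0.055, 0.001, 0.026, -0.002, 1], [0, 0.003, -0.068, 0.002, 0.033, -0.002, 1], [0, 0.003, -0.082, 0.002, 0.039, -0.002, 1], [0, 0.003, -0.085, 0.002, 0.041, -0.002, 1], [0, 0.003, -0.085, 0.002, 0.041, -0.002, 1]]]}}

```text
time_s: 31.57
ee_pos: [0.4952, 0.0917, 0.0648]
eef_rot: [-3.137, -0.0, 1.579]
force: [-8.8, 3.2, 1.1]
grip_width: 0.0182
```

```bash
python3 -c "
from h import *
st()
c=snap('scene','e3.png');t=snap('top','e3t.png')
a=cv2.imread('pics/e3.png');cv2.imwrite('pics/e3c.png',cv2.resize(a[150:210,225:285],None,fx=10,fy=10,interpolation=2))
a=cv2.imread('pics/e3t.png');cv2.imwrite('pics/e3tc.png',cv2.resize(a[180:230,170:280],None,fx=7,fy=7,interpolation=2))"
```

```text
t 31.57 [0.4952 0.0917 0.0648] [-3.1369e+00 -2.0000e-04  1.5786e+00] F [-8.8  3.2  1.1] w 0.0182
```

View pics/e3c.png

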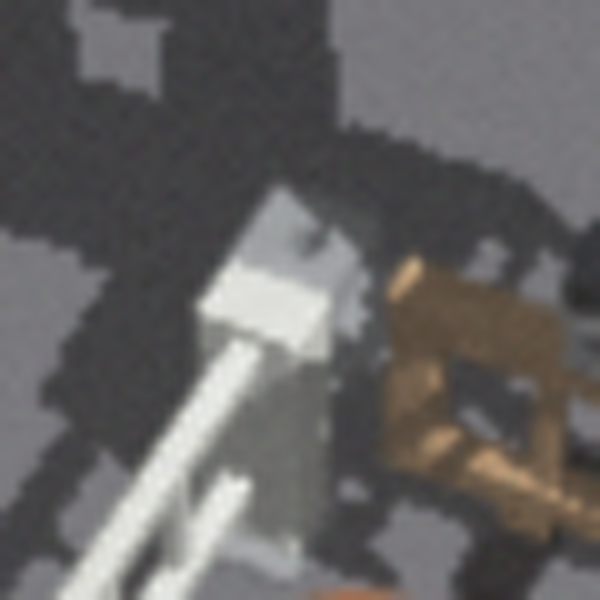

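View pics/e3tc.png

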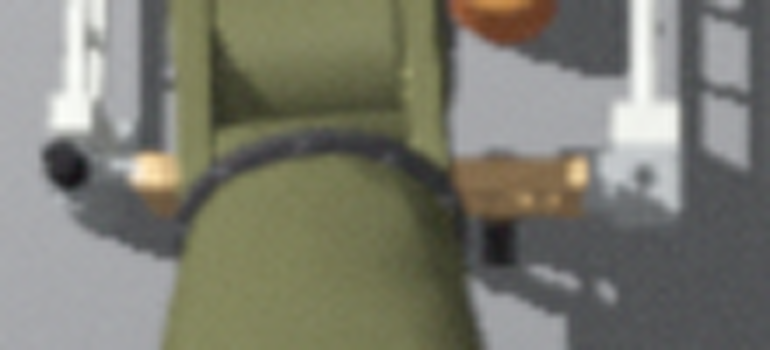

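{"name": "servo_tool", "arguments": {"moves": [[[0, 0, 0, 0, 0, 0, 0.5], [0, 0, 0, 0, 0, 0, 0.5], [0, 0, 0, 0, 0, 0, 0.5], [0, 0, 0, 0, 0, 0, 0.5], [0, 0, 0, 0, 0, -0.04, 0.5], [0, 0, 0, 0, 0, -0.12, 0.5], [0, 0, 0, 0, 0, -0.2, 0.5], [0, 0, 0, 0, 0, -0.28, 0.5], [0, 0, 0, 0, 0, -0.3, 0.5]]]}}

```text
time_s: 32.42
ee_pos: [0.4977, 0.0919, 0.2213]
eef_rot: [3.137, -0.001, 1.578]
force: [-0.7, 1.1, 0.8]
grip_width: 0.0469
```

```bash
python3 -c "
from h import *
st();plan((.4843,.4094,.2,.75))
c=snap('scene','e4.png');t=snap('top','e4t.png')
a=cv2.imread('pics/e4.png');cv2.imwrite('pics/e4c.png',cv2.resize(a[120:270,220:380],None,fx=4,fy=4,interpolation=2))
"
```

```text
t 32.42 [0.4977 0.0919 0.2213] [ 3.1371e+00 -1.0000e-03  1.5784e+00] F [-0.7  1.1  0.8] w 0.0469
[0.0024, -0.0018, 0.5274, 0.6352, -0.0222, 0.0431] dist 0.319 q6 1.52
```

View pics/e4c.png

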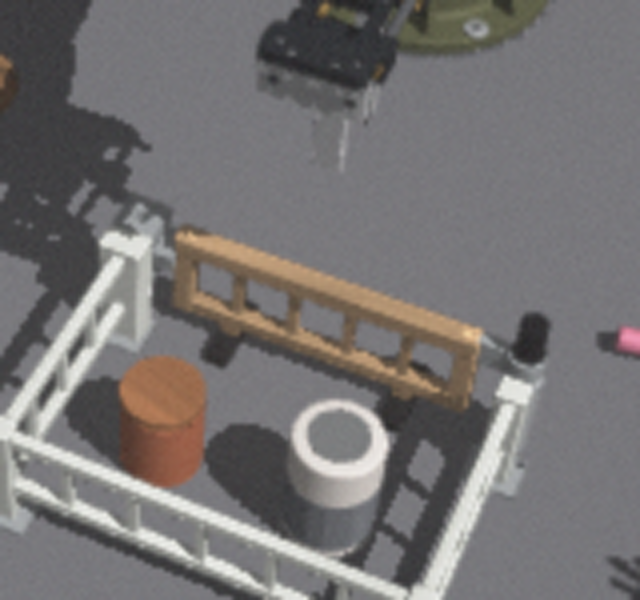

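Gate is shut, long pin home (head at crop (533,335)). Now the short pin.

{"name": "servo_tool", "arguments": {"moves": [[[0, 0, 0.06, 0.06, 0, 0, 0.5], [0, 0, 0.12, 0.12, 0, 0, 0.5], [0, 0, 0.18, 0.2, 0, 0, 0.5], [0, 0, 0.24, 0.27, -0.01, 0, 0.5], [0, 0, 0.3, 0.34, -0.01, 0, 0.5], [0, 0, 0.36, 0.41, -0.01, 0, 0.5], [0, 0, 0.42, 0.48, -0.02, 0.02, 0.5], [0, 0, 0.48, 0.55, -0.02, 0.03, 0.5], [0, 0, 0.527, 0.6, -0.022, 0.043, 0.5], [0, 0, 0.527, 0.635, -0.022, 0.043, 0.5], [0, 0, 0.527, 0.635, -0.022, 0.043, 0.5], [0, 0, 0.527, 0.635, -0.022, 0.043, 0.5]]]}}

```text
time_s: 33.52
ee_pos: [0.4829, 0.4092, 0.1935]
eef_rot: [-3.141, 0.002, 0.752]
force: [0.1, -0.5, -0.6]
grip_width: 0.0468
```

```bash
python3 -c "
from h import *
st();plan((.4843,.4094,.1,.75),(.4843,.4094,.0525,.75))"
```

```text
t 33.52 [0.4829 0.4092 0.1935] [-3.1413e+00  2.1000e-03  7.5210e-01] F [ 0.1 -0.5 -0.6] w 0.0468
[-0.0002, 0.0013, 0.0014, 0.0027, 0.0017, 0.187] dist 0.094 q6 1.52
[-0.0002, 0.0013, 0.0014, 0.0029, 0.0018, 0.282] dist 0.141 q6 1.52
```

{"name": "servo_tool", "arguments": {"moves": [[[0, 0.001, 0, 0.003, 0.002, 0.06, 0.5], [0, 0.001, 0, 0.003, 0.002, 0.12, 0.5], [0, 0.001, 0, 0.003, 0.002, 0.187, 0.5], [0, 0.001, 0, 0.003, 0.002, 0.187, 0.5], [0, 0.001, 0, 0.003, 0.002, 0.187, 0.5], [0, 0.001, 0, 0.003, 0.002, 0.187, 0.5]]]}}

```text
time_s: 34.02
ee_pos: [0.4854, 0.4092, 0.102]
eef_rot: [3.142, -0.002, 0.752]
force: [0.1, -0.4, 1.5]
grip_width: 0.047
```

```bash
python3 -c "
from h import *
st();plan((.4843,.4094,.0525,.75))
c=snap('scene','f1.png');a=cv2.imread('pics/f1.png');cv2.imwrite('pics/f1c.png',cv2.resize(a[170:260,370:460],None,fx=6,fy=6,interpolation=2))"
```

```text
t 34.02 [0.4854 0.4092 0.102 ] [ 3.1416e+00 -1.6000e-03  7.5160e-01] F [ 0.1 -0.4  1.5] w 0.0470
[0.0, -0.001, 0.001, -0.0015, -0.0017, 0.099] dist 0.050 q6 1.52
```

View pics/f1c.png

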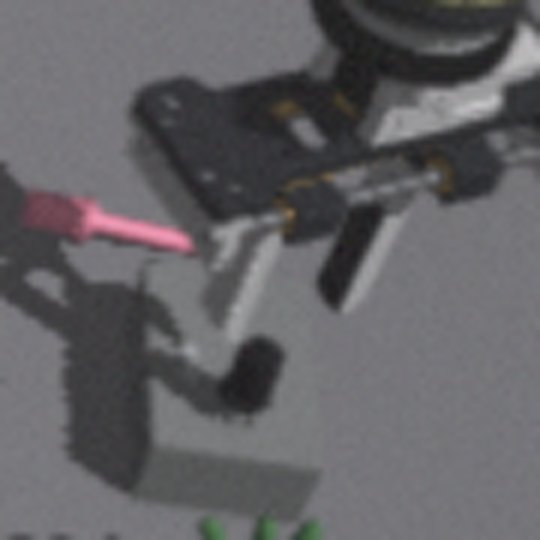

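{"name": "servo_tool", "arguments": {"moves": [[[0, -0.001, 0, -0.001, -0.001, 0.03, 0.5], [0, -0.001, 0, -0.001, -0.001, 0.06, 0.5], [0, -0.001, 0, -0.001, -0.001, 0.09, 0.5], [0, -0.001, 0, -0.001, -0.001, 0.099, 0.5], [0, -0.001, 0, -0.001, -0.001, 0.099, 0.7], [0, -0.001, 0, -0.001, -0.001, 0.099, 1], [0, -0.001, 0, -0.001, -0.001, 0.099, 1], [0, -0.001, 0, -0.001, -0.001, 0.099, 1], [0, -0.001, 0, -0.001, -0.001, 0.099, 1], [0, -0.001, 0, -0.001, -0.001, 0.099, 1], [0, -0.001, 0, -0.001, -0.001, 0.099, 1], [0, -0.001, 0, -0.001, -0.001, 0.099, 1]]], "squeeze": 30}}

```text
time_s: 35.07
ee_pos: [0.4853, 0.41, 0.0538]
eef_rot: [3.141, -0.003, 0.752]
force: [-0.7, -0.0, 6.7]
grip_width: 0.0188
```

```bash
python3 -c "
from h import *
st();plan((.4843,.4094,.21,.75))"
```

```text
t 35.07 [0.4853 0.41   0.0538] [ 3.1414e+00 -2.6000e-03  7.5170e-01] F [-0.7 -0.   6.7] w 0.0188
[0.0001, -0.0017, 0.0011, -0.0015, -0.0003, -0.3123] dist 0.156 q6 1.52
```

{"name": "servo_tool", "arguments": {"moves": [[[0, 0, 0, 0, 0, -0.05, 1], [0, 0, 0, 0, 0, -0.12, 1], [0, 0, 0, 0, 0, -0.19, 1], [0, 0, 0, 0, 0, -0.26, 1], [0, 0, 0, 0, 0, -0.312, 1], [0, 0, 0, 0, 0, -0.312, 1]]]}}

```text
time_s: 35.57
ee_pos: [0.4863, 0.4107, 0.2161]
eef_rot: [3.14, -0.011, 0.752]
force: [0.1, -0.2, 0.3]
grip_width: 0.0187
```

```bash
python3 -c "
from h import *
st();plan((.495,-.0565,.21,.752))
c=snap('scene','f2.png');a=cv2.imread('pics/f2.png');cv2.imwrite('pics/f2c.png',cv2.resize(a[150:240,370:460],None,fx=6,fy=6,interpolation=2))"
```

```text
t 35.57 [0.4863 0.4107 0.2161] [ 3.1404 -0.0111  0.7518] F [ 0.1 -0.2  0.3] w 0.0187
[0.0008, -0.0071, -0.0001, -0.6255, 0.6945, 0.006] dist 0.467 q6 0.71
```

View pics/f2c.png

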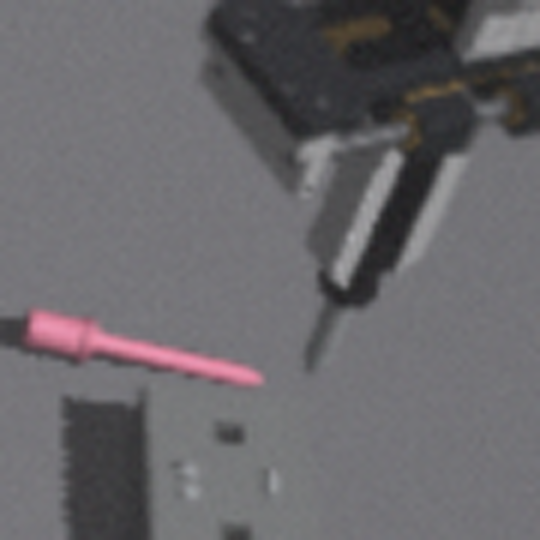

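{"name": "servo_tool", "arguments": {"moves": [[[0, 0, 0, -0.05, 0.06, 0, 1], [0, 0, 0, -0.1, 0.11, 0, 1], [0, 0, 0, -0.15, 0.17, 0, 1], [0, 0, 0, -0.21, 0.23, 0, 1], [0, 0, 0, -0.27, 0.3, 0, 1], [0, 0, 0, -0.32, 0.36, 0, 1], [0, 0, 0, -0.38, 0.42, 0, 1], [0, 0, 0, -0.43, 0.48, 0, 1], [0, 0, 0, -0.49, 0.54, 0, 1], [0, 0, 0, -0.54, 0.6, 0, 1], [0, 0, 0, -0.59, 0.66, 0, 1], [0, 0, 0, -0.626, 0.695, 0, 1]]]}}

```text
time_s: 36.62
ee_pos: [0.4936, -0.0604, 0.209]
eef_rot: [-3.141, -0.006, 0.75]
force: [0.6, 0.2, -0.1]
grip_width: 0.0185
```

```bash
python3 -c "
from h import *
st();plan((.495,-.0565,.17,.752),(.495,-.0565,.158,.752))"
```

```text
t 36.62 [ 0.4936 -0.0604  0.209 ] [-3.1408 -0.0056  0.7501] F [ 0.6  0.2 -0.1] w 0.0185
[-0.0005, -0.0036, -0.0012, 0.0069, -0.0037, 0.0781] dist 0.039 q6 0.71
[-0.0005, -0.0036, -0.0012, 0.0068, -0.0037, 0.1021] dist 0.051 q6 0.71
```

{"name": "servo_tool", "arguments": {"moves": [[[0, -0.004, -0.001, 0.007, -0.004, 0.03, 1], [0, -0.004, -0.001, 0.007, -0.004, 0.06, 1], [0, -0.004, -0.001, 0.007, -0.004, 0.09, 1], [0, -0.004, -0.001, 0.007, -0.004, 0.102, 1], [0, -0.004, -0.001, 0.007, -0.004, 0.102, 1], [0, -0.004, -0.001, 0.007, -0.004, 0.102, 1], [0, -0.004, -0.001, 0.007, -0.004, 0.102, 1]]]}}

```text
time_s: 37.2
ee_pos: [0.4952, -0.0562, 0.1586]
eef_rot: [-3.141, 0.0, 0.752]
force: [0.2, 0.5, -0.6]
grip_width: 0.0185
```

```bash
python3 -c "
from h import *
pinview('f3',225,130,.0488)
t=snap('top','f3t.png');c=camera('scene')
a=cv2.imread('pics/f3t.png');cv2.imwrite('pics/f3tc.png',cv2.resize(a[175:235,235:295],None,fx=10,fy=10,interpolation=2))
a=cv2.imread('pics/scene0.png');cv2.imwrite('pics/s0f.png',cv2.resize(a[130:190,225:285],None,fx=10,fy=10,interpolation=2))
a=cv2.imread('pics/e4.png');cv2.imwrite('pics/e4f.png',cv2.resize(a[130:190,225:285],None,fx=10,fy=10,interpolation=2))
a=cv2.imread('pics/top0.png');cv2.imwrite('pics/t0f.png',cv2.resize(a[175:235,235:295],None,fx=10,fy=10,interpolation=2))
q=[.495,-.0565,.1];print((proj(c,[q])-[225,130]+.5)*10,(proj(t,[q])-[235,175]+.5)*10)"
```

```text
t 37.20 [ 0.4952 -0.0562  0.1586] [-3.1413e+00  3.0000e-04  7.5190e-01] F [ 0.2  0.5 -0.6] w 0.0185
[ 0.4952 -0.0563  0.1099] [[303. 420.]]
[ 0.4953 -0.0563  0.1949] [[305. 211.]]
[ 0.4953 -0.0563  0.1649] [[304. 287.]]
[[302.72572007 442.25582305]] [[266.7198027  296.12418257]]
```

View pics/f3c.png

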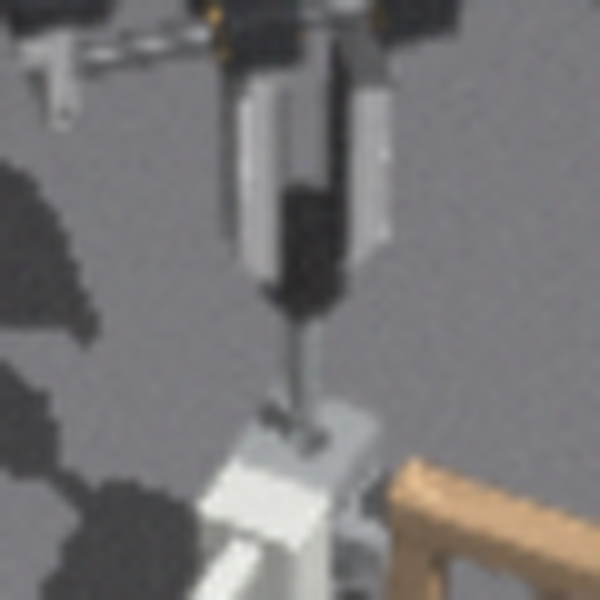

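View pics/f3tc.png

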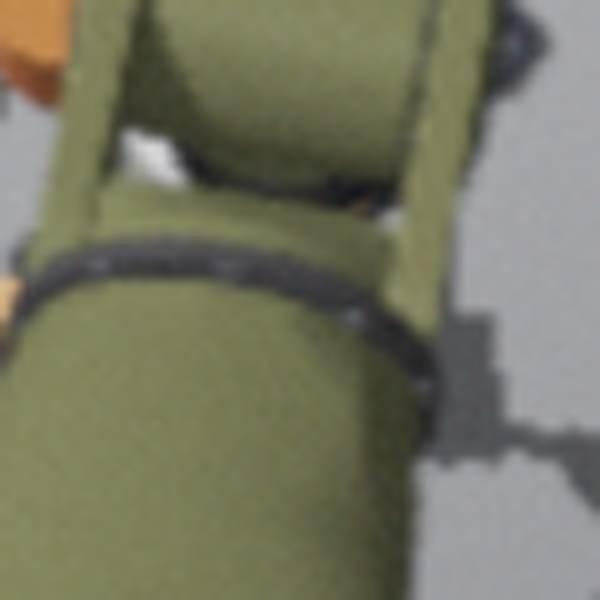

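View pics/s0f.png

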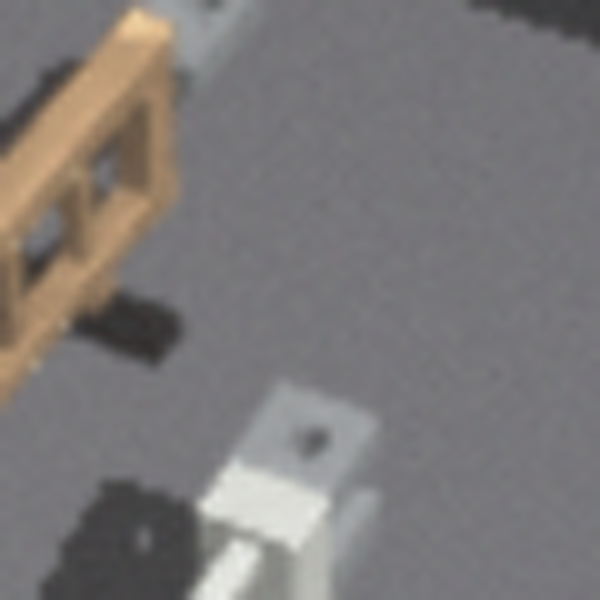

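View pics/t0f.png

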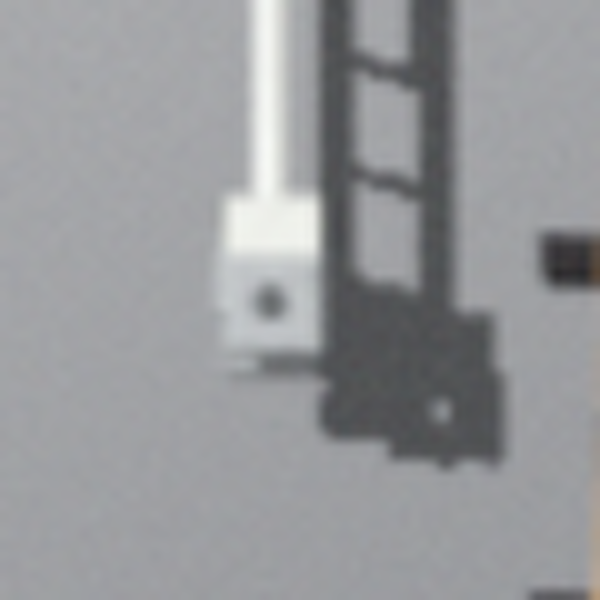

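```bash
python3 -c "
from h import *
c=camera('scene');t=camera('top')
for cc in(c,t):
  b=proj(cc,[[.495,-.0565,.1]]);J=np.c_[(proj(cc,[[.496,-.0565,.1]])-b)[0],(proj(cc,[[.495,-.0555,.1]])-b)[0]]*10;print(J)
  print(np.linalg.solve(J,[10,1]),np.linalg.solve(J,[9,-4]),np.linalg.solve(J,[3,6]),np.linalg.solve(J,[-1.5,9]),np.linalg.solve(J,[5,-10]))"
python3 -c "
import cv2
a=cv2.imread('pics/f3.png');cv2.imwrite('pics/f3d.png',cv2.resize(a[153:183,240:270],None,fx=20,fy=20,interpolation=2))"
```

```text
[[-1.45480808  3.02533291]
 [ 2.18930089  1.06598795]]
[-0.9339841  2.8562914] [-2.65411878  1.69857887] [1.82942489 1.87135178] [3.52659308 1.20003855] [-4.35313439 -0.44060443]
[[-0.01729596 -2.74828688]
 [-2.68678456  0.00815893]]
[-0.38323417 -3.63621849] [ 1.47879571 -3.28407389] [-2.23642471 -1.07751447] [-3.34800755  0.56686476] [ 3.71632533 -1.84270333]
```

View pics/f3d.png

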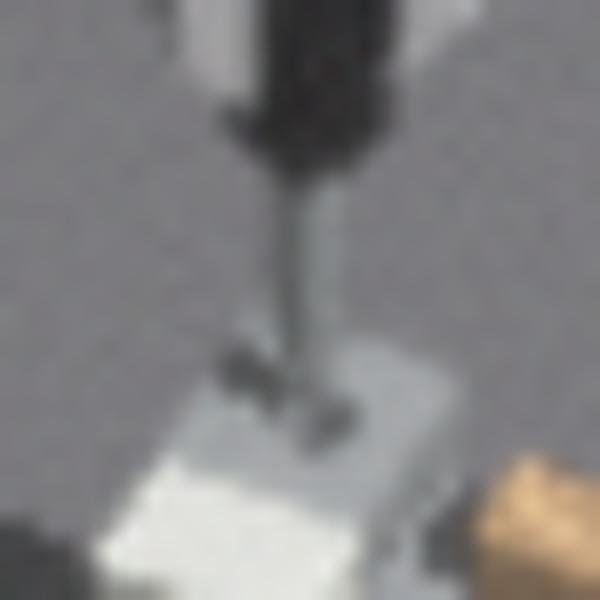

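```bash
python3 -c "
from h import *
st();plan((.4922,-.0556,.1535,.752))"
```

```text
t 37.45 [ 0.4951 -0.0563  0.1585] [-3.1414e+00  3.0000e-04  7.5180e-01] F [-0.3  0.3 -0.9] w 0.0188
[-0.0001, 0.0002, -0.0001, -0.0033, -0.005, 0.0099] dist 0.006 q6 0.71
```

{"name": "servo_tool", "arguments": {"moves": [[[0, 0, 0, -0.003, -0.005, 0, 1], [0, 0, 0, -0.003, -0.005, 0.005, 1], [0, 0, 0, -0.003, -0.005, 0.01, 1], [0, 0, 0, -0.003, -0.005, 0.01, 1], [0, 0, 0, -0.003, -0.005, 0.01, 1]]]}}

```text
time_s: 37.87
ee_pos: [0.4922, -0.0555, 0.1532]
eef_rot: [-3.141, 0.001, 0.752]
force: [0.5, 0.1, -0.6]
grip_width: 0.0187
```

```bash
python3 -c "
from h import *
pinview('f4',225,130,.0488)
a=cv2.imread('pics/f4.png');cv2.imwrite('pics/f4d.png',cv2.resize(a[153:183,240:270],None,fx=20,fy=20,interpolation=2))"
```

```text
t 37.87 [ 0.4922 -0.0555  0.1532] [-3.1411e+00  6.0000e-04  7.5180e-01] F [ 0.5  0.1 -0.6] w 0.0187
[ 0.4922 -0.0555  0.1046] [[310. 427.]]
[ 0.4923 -0.0555  0.1896] [[312. 219.]]
[ 0.4923 -0.0555  0.1596] [[311. 295.]]
```

View pics/f4d.png

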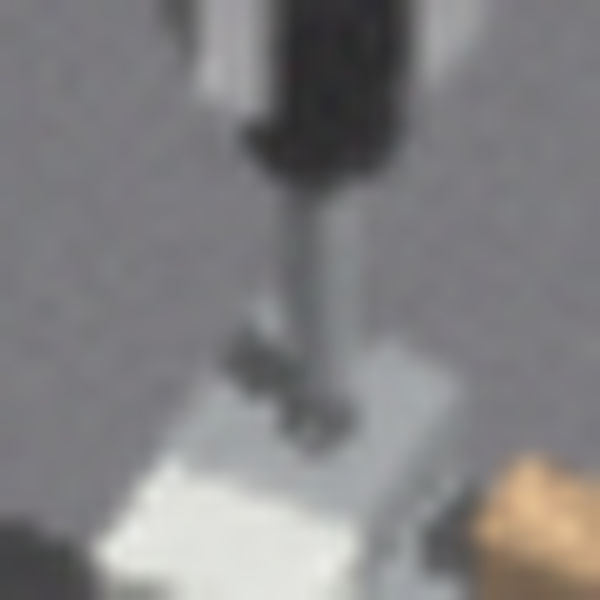

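{"name": "servo_tool", "arguments": {"moves": [[[0, 0, 0, 0, 0, 0.005, 1], [0, 0, 0, 0, 0, 0.01, 1], [0, 0, 0, 0, 0, 0.015, 1], [0, 0, 0, 0, 0, 0.02, 1], [0, 0, 0, 0, 0, 0.02, 1]]]}}

```text
time_s: 38.33
ee_pos: [0.4921, -0.0555, 0.1428]
eef_rot: [-3.141, 0.001, 0.752]
force: [0.2, 0.3, -0.1]
grip_width: 0.0186
```

```bash
python3 -c "
from h import *
pinview('f5',225,130,.0488)
a=cv2.imread('pics/f5.png');cv2.imwrite('pics/f5d.png',cv2.resize(a[153:183,240:270],None,fx=20,fy=20,interpolation=2))"
```

```text
t 38.33 [ 0.4921 -0.0555  0.1428] [-3.1408e+00  8.0000e-04  7.5180e-01] F [ 0.2  0.3 -0.1] w 0.0186
[ 0.4922 -0.0555  0.0943] [[310. 450.]]
[ 0.4922 -0.0555  0.1793] [[312. 245.]]
[ 0.4922 -0.0555  0.1493] [[311. 320.]]
```

View pics/f5d.png

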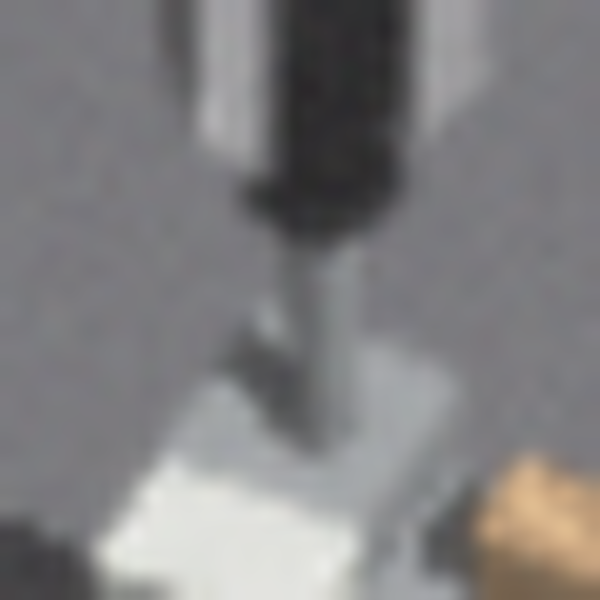

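{"name": "servo_tool", "arguments": {"moves": [[[0, 0, 0, 0, 0, 0.005, 1], [0, 0, 0, 0, 0, 0.01, 1], [0, 0, 0, 0, 0, 0.015, 1], [0, 0, 0, 0, 0, 0.02, 1], [0, 0, 0, 0, 0, 0.02, 1]]]}}

```text
time_s: 38.8
ee_pos: [0.4923, -0.0557, 0.1328]
eef_rot: [-3.141, 0.001, 0.752]
force: [4.4, -4.0, -1.9]
grip_width: 0.0186
```

```bash
python3 -c "
from h import *
pinview('f6',225,130,.0488)
a=cv2.imread('pics/f6.png');cv2.imwrite('pics/f6d.png',cv2.resize(a[153:183,240:270],None,fx=20,fy=20,interpolation=2))"
```

```text
t 38.80 [ 0.4923 -0.0557  0.1328] [-3.1415e+00  7.0000e-04  7.5170e-01] F [ 4.4 -4.  -1.9] w 0.0186
[ 0.4922 -0.0557  0.084 ] [[309. 474.]]
[ 0.4923 -0.0557  0.169 ] [[311. 271.]]
[ 0.4923 -0.0557  0.139 ] [[310. 345.]]
```

View pics/f6d.png

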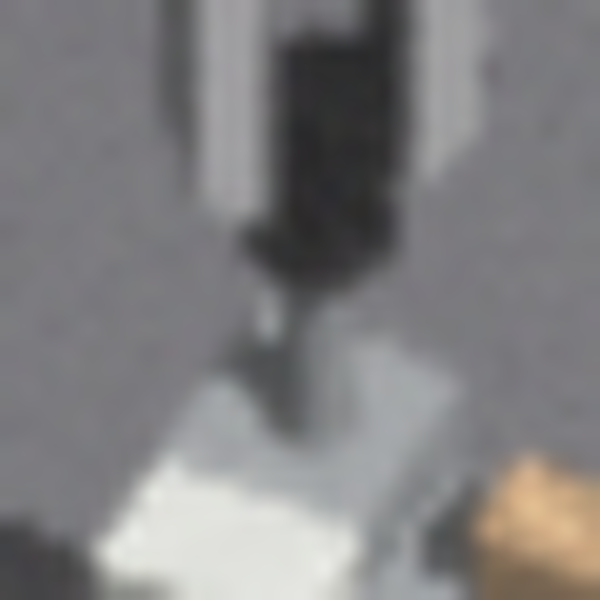

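{"name": "servo_tool", "arguments": {"moves": [[[0, 0, 0, 0, 0.002, 0.002, 1], [0, 0, 0, 0, 0.002, 0.006, 1], [0, 0, 0, 0, 0.002, 0.01, 1], [0, 0, 0, 0, 0.002, 0.014, 1], [0, 0, 0, 0, 0.002, 0.018, 1], [0, 0, 0, 0, 0.002, 0.02, 1], [0, 0, 0, 0, 0.002, 0.02, 1]]]}}

```text
time_s: 39.43
ee_pos: [0.493, -0.0565, 0.1227]
eef_rot: [-3.141, 0.001, 0.752]
force: [1.4, -3.3, 0.7]
grip_width: 0.0183
```

```bash
python3 -c "
from h import *
st()"
```

```text
t 39.43 [ 0.493  -0.0565  0.1227] [-3.1414e+00  9.0000e-04  7.5170e-01] F [ 1.4 -3.3  0.7] w 0.0183
```

{"name": "servo_tool", "arguments": {"moves": [[[0, 0, 0, -0.001, 0.001, 0.004, 1], [0, 0, 0, -0.001, 0.001, 0.009, 1], [0, 0, 0, -0.001, 0.001, 0.014, 1], [0, 0, 0, -0.001, 0.001, 0.019, 1], [0, 0, 0, -0.001, 0.001, 0.024, 1], [0, 0, 0, -0.001, 0.001, 0.026, 1], [0, 0, 0, -0.001, 0.001, 0.026, 1]]]}}

```text
time_s: 40.02
ee_pos: [0.4926, -0.0571, 0.1093]
eef_rot: [-3.14, 0.001, 0.752]
force: [-0.2, -0.8, -1.2]
grip_width: 0.0187
```

```bash
python3 -c "
from h import *
st()"
```

```text
t 40.02 [ 0.4926 -0.0571  0.1093] [-3.1405e+00  1.5000e-03  7.5170e-01] F [-0.2 -0.8 -1.2] w 0.0187
```

Free through lug and into the lower ear. Finish: 15.5 mm to home, plus a slight press.

{"name": "servo_tool", "arguments": {"moves": [[[0, 0.001, 0, 0, 0, 0.006, 1], [0, 0.001, 0, 0, 0, 0.012, 1], [0, 0.001, 0, 0, 0, 0.018, 1], [0, 0.001, 0, 0, 0, 0.024, 1], [0, 0.001, 0, 0, 0, 0.029, 1], [0, 0.001, 0, 0, 0, 0.033, 1], [0, 0.001, 0, 0, 0, 0.036, 1], [0, 0.001, 0, 0, 0, 0.036, 1]]]}}

```text
time_s: 40.68
ee_pos: [0.4929, -0.0568, 0.0935]
eef_rot: [-3.141, -0.001, 0.752]
force: [-11.5, 3.9, 30.1]
grip_width: 0.0189
```

```bash
python3 -c "
from h import *
pinview('f7',225,130,.0488)"
```

```text
t 40.68 [ 0.4929 -0.0568  0.0935] [-3.1411e+00 -1.4000e-03  7.5180e-01] F [-11.5   3.9  30.1] w 0.0189
[ 0.4929 -0.0567  0.0447] [[304. 562.]]
[ 0.4929 -0.0568  0.1297] [[305. 367.]]
[ 0.4929 -0.0568  0.0997] [[305. 438.]]
```

View pics/f7c.png

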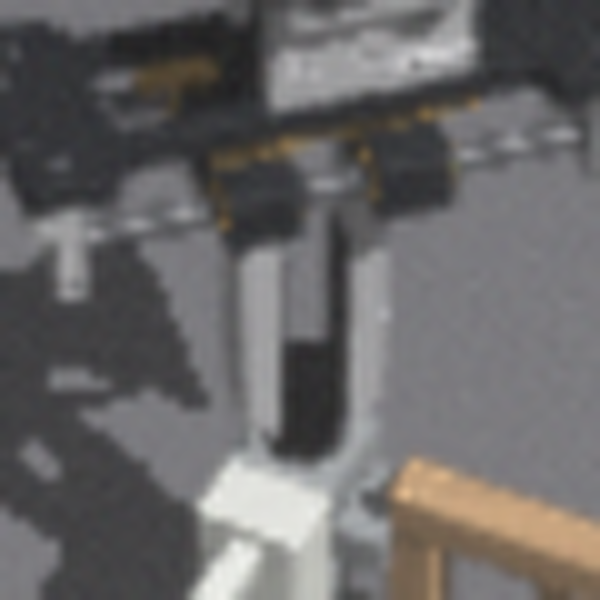

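{"name": "servo_tool", "arguments": {"moves": [[[0, 0, 0, 0, 0, 0, 0.5], [0, 0, 0, 0, 0, 0, 0.5], [0, 0, 0, 0, 0, 0, 0.5], [0, 0, 0, 0, 0, 0, 0.5], [0, 0, 0, 0, 0, -0.04, 0.5], [0, 0, 0, 0, 0, -0.12, 0.5], [0, 0, 0, 0, 0, -0.2, 0.5], [0, 0, 0, 0, 0, -0.28, 0.5], [0, 0, 0, -0.07, 0, -0.28, 0.5], [0, 0, 0, -0.14, 0, -0.28, 0.5], [0, 0, 0, -0.21, 0, -0.28, 0.5], [0, 0, 0, -0.28, 0, -0.28, 0.5]]]}}

```text
time_s: 41.73
ee_pos: [0.3892, -0.1531, 0.233]
eef_rot: [-3.141, -0.001, 0.753]
force: [1.6, -1.5, 1.1]
grip_width: 0.0467
```

{"name": "servo_tool", "arguments": {"moves": [[[0, 0, 0, -0.06, 0.05, 0, 0.5], [0, 0, 0, -0.06, 0.1, 0, 0.5], [0, 0, 0, -0.06, 0.16, 0, 0.5], [0, 0, 0, -0.06, 0.22, 0, 0.5], [0, 0, 0, -0.06, 0.28, 0, 0.5], [0, 0, 0, -0.06, 0.28, 0, 0.5], [0, 0, 0, -0.06, 0.28, 0, 0.5]]]}}

```text
time_s: 42.32
ee_pos: [0.4631, -0.2762, 0.2314]
eef_rot: [-3.138, -0.001, 0.752]
force: [-0.2, 0.8, 0.2]
grip_width: 0.047
```

```bash
python3 -c "
from h import *
st();c=snap('scene','g1.png');t=snap('top','g1t.png')
a=cv2.imread('pics/g1.png');cv2.imwrite('pics/g1c.png',cv2.resize(a[150:300,210:390],None,fx=4,fy=4,interpolation=2))
a=cv2.imread('pics/g1t.png');cv2.imwrite('pics/g1tc.png',cv2.resize(a[130:250,100:280],None,fx=4,fy=4,interpolation=2))"
```

```text
t 42.32 [ 0.4631 -0.2762  0.2314] [-3.1383e+00 -8.0000e-04  7.5180e-01] F [-0.2  0.8  0.2] w 0.0470
```

View pics/g1c.png

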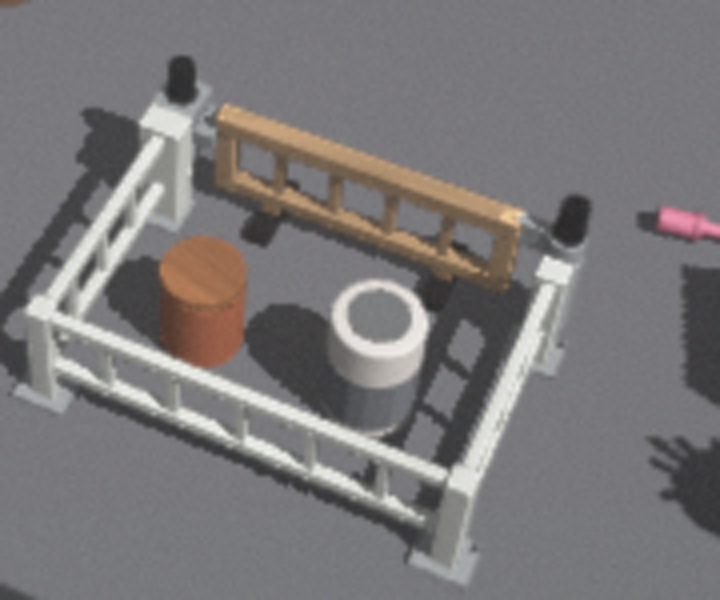

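View pics/g1tc.png

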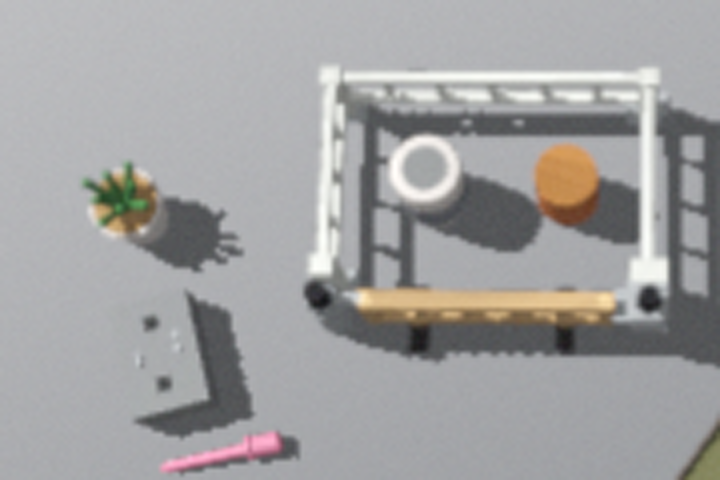

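View pics/g1.png

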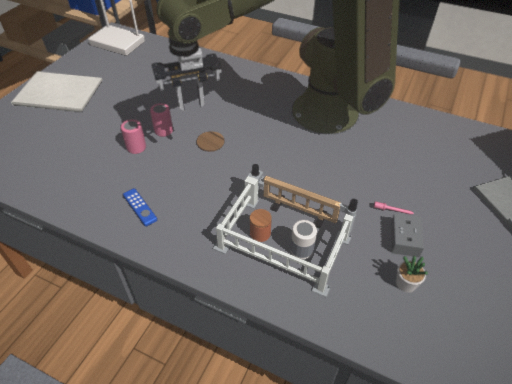

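```bash
python3 -c "
from h import *
c=camera('scene')
f=lambda P:((proj(c,[P])[0]-[210,150]+.5)*4).round(0)
print(f([.495,.243,.132]),f([.495,.243,.1]),f([.4925,-.0567,.132]),f([.4925,-.0567,.1]))
st();hand_in()"
```

```text
[578. 204.] [570. 234.] [183.  64.] [182.  95.]
t 42.47 [ 0.4626 -0.2752  0.2329] [-3.1405e+00 -1.3000e-03  7.5280e-01] F [ 0.  -0.1  0.6] w 0.0467
the job is handed in; nothing more can be done
```

The job is done and handed in at about 42.5 s. The candle and the speaker stand upright inside the guard. No jar or clock was out on the unit.

- **Hinge:** the gate was let down over the barrel about 30° ajar. The long pin went fully home, at z = 0.092 m against 0.0924 m expected, and made contact.
- **Latch:** I swung the gate shut until it met its stop, with the lug in the fork. The short pin then went fully home, at z = 0.0935 m against 0.0938 m expected, with about 30 N of contact.
- **Last check:** both pictures show both heads at the predicted home positions, the gate shut and both items upright. The remote, coaster and plant were left alone.

Some things disagreed or went wrong on the way:
- **Finger length:** the real fingertips end about 18 mm short of the reported tool point, so the first grasp of the long pin closed on nothing. I corrected for this and grasped it again.
- **Camera positions:** they were off by 1 to 5 mm between views, so I corrected the fork position and eased both pins in by force.
- **Pink pin:** it toppled between 1.4 s and 4.3 s, while the arm was far away. I left it where it fell.

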